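# Shut and lock the vial compartment of a medicine transport box

### The arm

A 7-joint arm with a two-finger parallel gripper is mounted at the origin on the work surface. World frame = base frame: x ahead of the robot, y to its left, z up, the work surface at z = 0. Lengths are in mm, angles in degrees, forces in N, time in s.
With the tool pointing down it reaches from about 400 to 875 mm from the base axis. Payload 6.5 kg.
Tool frame: the origin (TCP) lies midway between the tips of the shut fingers; the grasp point (between the pads) lies 19 mm behind it (ctrl.grip_point_offset is the distance from the TCP to the grasp point, in mm); x points along the fingers, y is the direction in which the jaws open and shut, and the axes are right-handed (so a half turn about x gives the same grasp; the last joint's range is limited). The gripper opens to 85 mm and grips with 20 to 120 N. Pads are 22 mm wide; open, the fingers measure 114 mm over their backs; the gripper's body (76 mm by 85 mm) begins 54 mm behind the grasp point. The pads swing forward as they close: fully open they stand 13 mm farther back than shut.
Start: joints at [-75.241, 30.733, -0.252, 88.115, 0.149, 61.152, -4.079], TCP at [206.806, 616.215, 231.29] pointing down, gripper open.
Joint ranges: [-154.64, 154.64], [-21.42, 123.67], [-72.66, 72.17], [13.99, 137.28], [-74.86, 254.86], [10.95, 109.41], [-158.01, 158.01]. Speed limits (degrees/s): [136.94, 136.94, 180, 180, 180, 180, 180].

### API

Orientations are given as a 3x3 rotation matrix whose columns are the frame's x, y, z axes.
In Python, from workcell import ctrl gives the robot as it stands.
- The arm moves only by the shell command python3 -m pendant 'ROWS' [FORCE]. ROWS is JSON, a list of rows, each a list of 7 numbers: the gripper's target within -1 to 1 (fully open at 1, half-way at 0, shut at -1), then the shift along the tool's x, y, z in cm, then the turn, a rotation vector about the tool's x, y, z in rad. In form: [[jaw, tx, ty, tz, rx, ry, rz], ...]. A call has exactly 8 rows; each row is the pose to reach, as a shift and turn from the pose commanded when the call began, along the tool's axes at that moment; what a row does not reach only later rows make up. A row lasts 1/12 s, in which the tool goes at most 41.7 mm and 7.16 degrees, less where a joint would pass 70% of its speed; a pose out of reach is approached as far as the arm can. A call with a gripper value outside its range is refused whole. The fingers move at their own pace and stop on an object; FORCE is the grip in N (left out, the last holds). Time passes only in rows, so rows that repeat a pose let the fingers close, or fill a call up. It gives the time, the measured TCP pose, the force and the opening at its end, in the units of the state.
- ctrl.state(): the state, without advancing time (a new reading comes with each control period).
- ctrl.read_camera(name): name is "scene" or "top"; returns a dict with "frame" (480x640x3 uint8, red, green, blue), "range_z" (480x640 float32, mm along the optical axis (not along the pixel's ray), 0 where there is no reading), "mtx" (3x3 intrinsics, pixels), "pose" (4x4, takes a point from camera to world coordinates). Camera axes: x right, y down, z forward; pixel columns grow to the right and rows downward; lengths in mm; the calibration is good to about 2 mm. A picture is of the moment at which its call begins.
- ctrl.hand_in(): hands the job in, once; it reports no verdict.
The state is a dict: "time": time; "joint_positions": joint angles; "joint_vel": joint speeds; "joint_torque": joint torques, N m; "tcp_pos": TCP position; "orientation": TCP orientation; "wrist_force": force on the tool from outside, world axes, zero at the start; "ft_torque": the same for the moment, N m; "finger_gap": finger opening in mm.
Only numpy, scipy, OpenCV 4.12 (cv2) and the standard library are available. Lean on these libraries where they do the work, as an engineer would, in place of code of your own. Each camera call takes 0.05 s, during which the arm holds its last target.

### The job

Shut the white cover of the blue transport box, then take the orange key from its black stand, put its blade in the slot of the round steel cam lock on the cover and turn it clockwise until it seats at its stop, with the slot pointing at the green dots. Put the key back upright and fully down in its stand, with the cover still shut and the other goods left where they are; only the key may touch the lock.

Things in the scene. Friction and masses are not known exactly. Their poses are not given: they have to be found in the camera images.
- flap (a joint): hinge of the white cover plate (195 mm along the slope, 205 mm wide, 10 mm thick) on the sloped face of the blue box (260 x 260 mm, 172 mm high at the back, heavy, fixed to the table). 0 = shut, lying on the 30 degree slope that faces the robot side of the box; grows as its low front edge lifts, up to 1.0 rad. Stiff friction hinge along the cover's top edge: it stays where it is left and takes about 2 to 5 N near the front edge to push shut.
- flap_edge (a point): point on the cover's upper face, midway across its width, 10 mm in from the free front edge: a place to push it shut. Frame of the cover: x runs up the slope from front edge to hinge, y along the hinge, z out of the face. The hinge axis lies 185 mm along +x and 10 mm along -z from here, parallel to y; the cover opens by turning about +y. Shut, z is 30 degrees from vertical, leaning towards the box's front.
- cam (a joint): the round steel cam lock, 56 mm across, standing 17 mm proud of the cover, centred 110 mm from the hinge. It turns about the normal of the cover: it reads 0 with the slot up and down the slope (at the red dots), grows clockwise as seen facing the cover, and stops hard, seated, at 1.571 with the slot across the slope (at the green dots). Starts between 0 and 0.3. Light friction, about 0.08 N m; stays where it is left.
- cam_slot (a point): mouth of the slot, on the lock's axis, level with the lock's face. x along the slot, z out of the face (the lock's axis). The slot is about 42 mm long, 10 mm wide and 15 mm deep, with closed ends and the same both ways round.
- key_grip (a point): centre of the orange handle of the key. Handle 58 mm (x) by 24 mm (y, the grip width) by 54 mm (z); it reaches 26 mm above this point. Under it a black flange 66 x 34 mm, 8 mm thick, with its underside 36 mm below this point; then a thin steel shaft and the flat blade, whose tip is 96 mm below this point. The blade is 36 mm wide (x) and 5 mm thick (y), 24 mm long, its last 4 mm narrowed to 33 x 3 mm. z points from the tip to the handle. The key weighs 0.08 to 0.17 kg.
- key_tip (a point): middle of the tip of the key's blade; same axes as key_grip.
- stand_mouth (a point): middle of the top of the key's black stand (94 x 60 mm, 70 mm high, fixed), z up. Its pocket is 47 mm (x) by 19 mm (y), 66 mm deep; the blade goes down it and the key hangs upright with its flange resting flat on the top, blade width along x, key_grip then 36 mm above this point.
- carton_a: bystander, loose, leave it alone: white carton with green band, 120 x 65 x 45 (sizes in mm); origin at the centre of its underside.
- carton_b: bystander, loose, leave it alone: white carton with red band, 140 x 80 x 60 (sizes in mm); origin at the centre of its underside.
- carton_c: bystander, loose, leave it alone: white carton with blue band, 130 x 75 x 50 (sizes in mm); origin at the centre of its underside.
- marker: bystander, loose, leave it alone: blue and white marker lying down, 105 x 15 x 15 (sizes in mm); origin at the centre of its underside.
- tape: bystander, loose, leave it alone: yellow ring, 90 across, 45 high (sizes in mm); origin at the centre of its underside.
- tub: bystander, loose, leave it alone: white tub with orange label, 70 across, 100 high (sizes in mm); origin at the centre of its underside.
- bottle: bystander, loose, leave it alone: white jar with green label and blue cap, 52 across, 85 high, standing in a grey open tray (100 x 85, 35 high) that is fixed (sizes in mm); origin at the centre of its underside.

How it is judged:
By the outcome, as a careful person would: the job done as asked, in the order asked, and still so for the second after the job is handed in, with the robot touching nothing.
It also fails if it takes over 72 s, if anything falls off the work surface, if the arm or the gripper's body presses on something with over 40 N, if the wrist force passes 120 N, or if a joint passes its speed limit or range.

## Working session

There is one attempt and no reset: what is moved stays moved. The work goes in short steps, Python scripts to look and compute and a shell command to move; the robot and the scene stay as the last step left them, time stands still between calls to the robot, and variables do not carry over. Pictures are saved under pics/ and viewed, and the job is handed in when it is done.

```bash
ls; mkdir -p pics; python3 - <<'E'
from workcell import ctrl
import cv2,numpy as np
print(ctrl.state())
for n in("scene","top"):
    d=ctrl.read_camera(n); cv2.imwrite(f"pics/{n}0.png",d["frame"][:,:,::-1]); np.savez(f"{n}0.npz",**d); print(d["mtx"],d["pose"])
E
```

```text
pics
{'time': 0.0, 'joint_positions': array([-75.24193636,  30.77850365,  -0.25555076,  88.17046123,
         0.14809391,  61.15035251,  -4.07688072]), 'joint_vel': array([-0.02905276, -0.09239612,  0.0659354 , -0.04542779,  0.06123069,
        0.0692997 ,  0.05241621]), 'joint_torque': array([ 3.18333168e-04, -5.83397841e+01,  1.04900479e+00, -2.59096903e+01,
        1.23599754e-02,  9.41091275e-03, -1.95906540e-05]), 'tcp_pos': array([206.59865398, 615.63501506, 230.40309425]), 'orientation': array([[-4.51532164e-04,  3.18027547e-01,  9.48081365e-01],
       [-1.66767728e-03,  9.48079904e-01, -3.18027851e-01],
       [-9.99998507e-01, -1.72469356e-03,  1.02278745e-04]]), 'wrist_force': array([ 0.67459324,  0.87674955, -0.10222466]), 'ft_torque': array([0.00124195, 0.00120436, 0.01210942]), 'finger_gap': 85.19803463243038}
[[555.06567875   0.         322.05026011]
 [  0.         555.06567875 245.45907392]
 [  0.           0.           1.        ]] [[-8.12460334e-01  3.56176212e-01 -4.61569835e-01  1.14865282e+03]
 [ 5.82975686e-01  4.86948870e-01 -6.50399991e-01  8.35185105e+02]
 [-6.89609529e-03 -7.97508184e-01 -6.03268713e-01  9.06559479e+02]
 [ 0.00000000e+00  0.00000000e+00  0.00000000e+00  1.00000000e+00]]
[[515.85535159   0.         320.02954157]
 [  0.         515.85535159 240.8410247 ]
 [  0.           0.           1.        ]] [[-1.72897707e-02 -9.91325756e-01  1.30285495e-01  3.47677548e+02]
 [-9.99594962e-01  1.41920183e-02 -2.46677831e-02  3.09137920e+01]
 [ 2.26047946e-02 -1.30659225e-01 -9.91169607e-01  1.41720617e+03]
 [ 0.00000000e+00  0.00000000e+00  0.00000000e+00  1.00000000e+00]]
```

View pics/scene0.png

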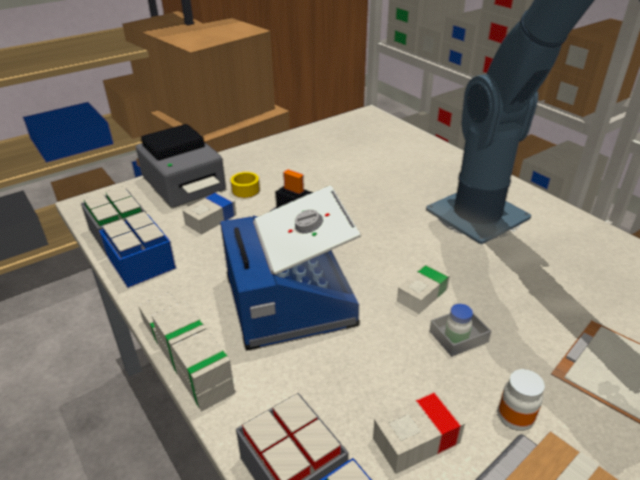

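View pics/top0.png

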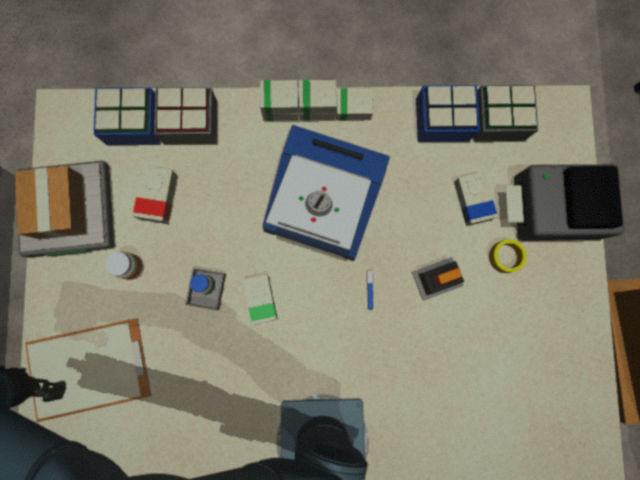

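```bash
cat > h.py <<'E'
import numpy as np,cv2
def load(f): return dict(np.load(f))
def pts(d):
    z=d["range_z"].astype(float); v,u=np.mgrid[:480,:640]
    m=d["mtx"]; P=np.stack([(u-m[0,2])/m[0,0]*z,(v-m[1,2])/m[1,1]*z,z],-1)
    W=P@d["pose"][:3,:3].T+d["pose"][:3,3]; W[z==0]=np.nan; return W
def proj(d,X):
    X=np.atleast_2d(X); c=(X-d["pose"][:3,3])@d["pose"][:3,:3]
    return np.c_[c[:,0]/c[:,2]*d["mtx"][0,0]+d["mtx"][0,2],c[:,1]/c[:,2]*d["mtx"][1,1]+d["mtx"][1,2]]
def crop(d,u0,v0,w,h,s,name):
    im=cv2.resize(d["frame"][v0:v0+h,u0:u0+w,::-1],None,fx=s,fy=s,interpolation=cv2.INTER_CUBIC); cv2.imwrite(name,im)
E
python3 - <<'E'
from h import *
t=load("top0.npz"); s=load("scene0.npz")
crop(t,250,115,150,150,4,"pics/c1.png"); crop(t,400,245,80,60,8,"pics/c2.png"); crop(s,210,160,160,120,5,"pics/c3.png")
W=pts(t)
for u,v in [(319,203),(300,165),(340,165),(280,220),(340,240),(335,165),(449,276),(428,283),(420,290),(369,290),(330,300)]: print(u,v,W[v,u].round(1))
E
```

```text
319 203 [596.1   1.9 216.3]
300 165 [697.1  46.1 188.8]
340 165 [700.2 -52.9 173.9]
280 220 [553.2  93.6 234.7]
340 240 [504.5 -44.8 234. ]
335 165 [700.5 -40.5 173.2]
449 276 [ 423.3 -323.5  129.1]
428 283 [ 409.4 -283.5   70.1]
420 290 [ 393.7 -276.6    1.4]
369 290 [ 395.5 -134.6   14.9]
330 300 [370.6 -28.8  -0.4]
```

```bash
python3 - <<'E'
import cv2,numpy as np
a=cv2.imread("pics/c1.png");b=cv2.imread("pics/c3.png")
E
```

```text
(no output)
```

View pics/c1.png

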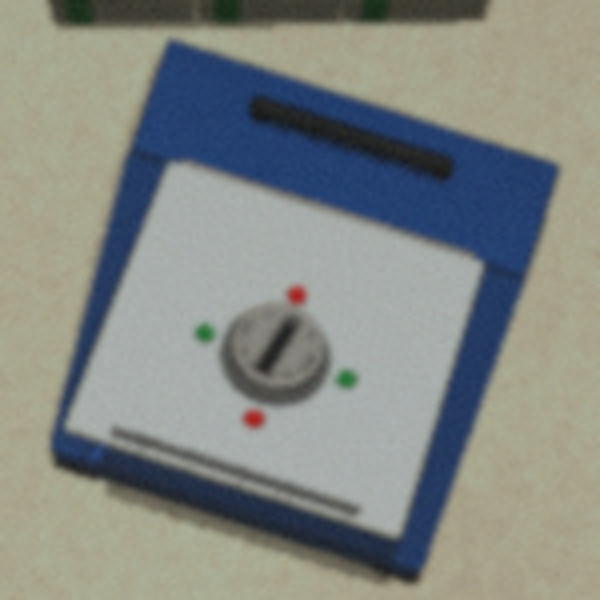

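View pics/c2.png

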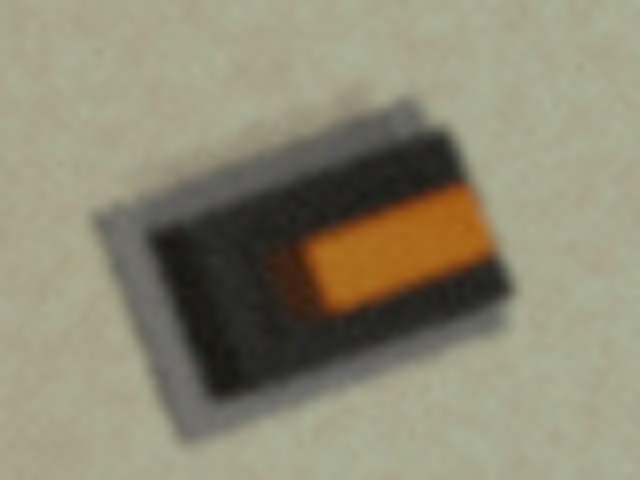

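View pics/c3.png

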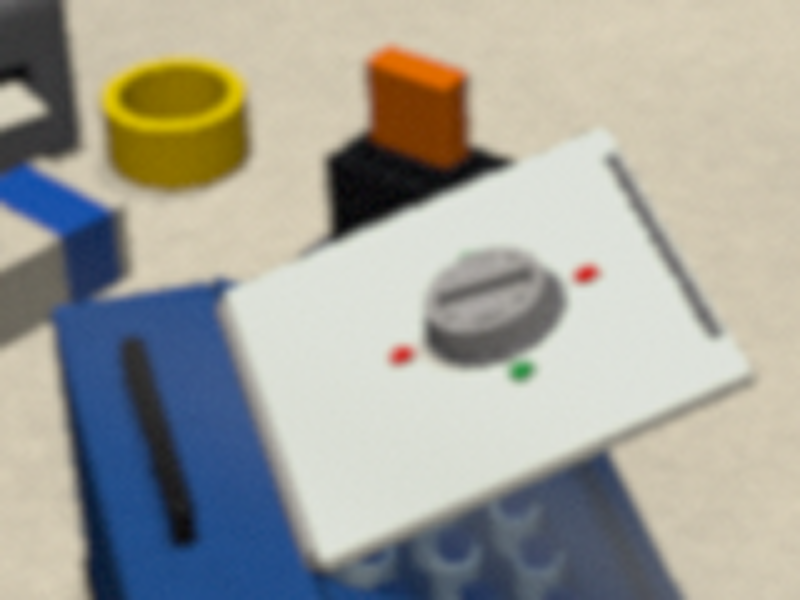

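```bash
cat > meas.py <<'E'
from h import *
def plane(P):
    c=np.median(P,0)
    for _ in range(5):
        u,s,v=np.linalg.svd(P-P.mean(0),full_matrices=False); n=v[2]; r=(P-P.mean(0))@n; P=P[np.abs(r)<3]
    n=v[2]*np.sign(v[2][2]); return P.mean(0),n,r.std()
def rect(P2):
    (c,(w,h),a)=cv2.minAreaRect(P2.astype(np.float32)); 
    if w<h: a+=90; w,h=h,w
    return np.round(c,1),round(w,1),round(h,1),round(a,1)
def cover(d,box):
    W=pts(d); f=d["frame"].astype(int); x0,x1,y0,y1=box
    m=np.zeros((480,640),bool); m[y0:y1,x0:x1]=1
    m&=(f.min(2)>120)&(f.max(2)-f.min(2)<30)&(W[...,2]>60)
    return W[m]
E
python3 - <<'E'
from meas import *
t=load("top0.npz"); s=load("scene0.npz")
for d,b in((t,(262,392,150,255)),(s,(245,365,180,275))):
    P=cover(d,b); c,n,r=plane(P); 
    print(len(P),c.round(1),n.round(4),"ang",np.degrees(np.arccos(n[2])),"az",np.degrees(np.arctan2(n[1],n[0])),r)
    # points on the plane
    e=np.cross([0,0,1],n); e/=np.linalg.norm(e); a=np.cross(e,n)
    h=(P-c)@n; q=P[np.abs(h)<3]; print(rect(np.c_[(q-c)@e,(q-c)@a]))
    W=pts(d).reshape(-1,3); dd=(W-c)@n; f=(np.linalg.norm(W-c,axis=1)<80)&(dd>13)&(dd<21); L=W[f]; 
    C=cv2.minEnclosingCircle(np.c_[(L-c)@e,(L-c)@a].astype(np.float32)); print("lock",len(L),L.mean(0).round(1),((L-c)@n).mean(),C, (c+e*C[0][0]+a*C[0][1]).round(1))
    W=pts(d); f=d["frame"].astype(int)
    m=(W[...,2]>60)&(f[...,0]>150)&(f[...,2]<90)&(np.linalg.norm(W[...,:2]-[423,-323],axis=-1)<60)
    K=W[m&(W[...,2]>124)]; print("key",len(K),K.mean(0).round(1),rect(K[:,:2]),np.nanmax(W[m][:,2]))
    m=(np.abs(W[...,2]-70)<6)&(np.linalg.norm(W[...,:2]-[420,-310],axis=-1)<80); K=W[m]; print("stand",len(K),np.median(K[:,2]),rect(K[:,:2]))
    m=(np.abs(W[...,2]-172)<8)&(f[...,2]>f[...,0]+40)&(np.linalg.norm(W[...,:2]-[680,0],axis=-1)<220); K=W[m]; print("boxtop",len(K),np.median(K[:,2]),rect(K[:,:2]),K[:,:2].min(0),K[:,:2].max(0))
E
```

```text
5496 [605.6  -1.3 210.8] [ 0.2779 -0.0971  0.9557] ang 17.12302128246335 az -19.261252454896933 1.4923723587388562
(array([ 0.6, -0.5]), 203.3, 197.7, 0.1)
lock 315 [598.7   0.9 230.8] 16.9088302403705 ((0.12854808568954468, -11.91520881652832), 29.125879287719727) [594.9   2.6 214.4]
key 168 [ 424.6 -325.2  132. ] (array([ 424.7, -325.2]), 55.1, 19.6, 108.9) 139.55399074947786
stand 455 70.30526736370302 (array([ 425.2, -325.9]), 95.5, 60.1, 109.0)
boxtop 2525 172.16036308895286 (array([719.2, -39.8]), 255.8, 97.0, 71.4) [ 635.42808952 -174.05881772] [802.93284413  93.51892014]
5166 [620.1  27.9 208.9] [ 0.2679 -0.1144  0.9566] ang 16.935086004395224 az -23.120948007211936 1.137720778067566
(array([-39.8,   6.2]), 231.5, 214.5, 175.9)
lock 313 [599.9   6.  229.7] 17.035535760095485 ((-29.77865219116211, -18.691390991210938), 30.193628311157227) [592.    7.5 214.3]
key 86 [ 427.3 -319.   131.7] (array([ 428.4, -319. ]), 54.4, 24.8, 113.1) 136.09463652384306
stand 205 70.54049008992558 (array([ 424.2, -321.9]), 100.8, 66.0, 113.3)
boxtop 2426 171.8234022719776 (array([722.4, -36.8]), 265.0, 95.8, 71.1) [ 649.0418045  -176.17581877] [807.66404334 100.67925006]
```

```bash
cat > g.py <<'E'
import numpy as np
from scipy.spatial.transform import Rotation as Ro
from workcell import ctrl
H=-18.8  # azimuth of up-slope
def Rt(tilt,zaz):   # tool x down tilted toward az H by tilt; tool z (before tilt) at azimuth zaz
    z=np.radians(zaz); X=np.array([0,0,-1.]); Z=np.array([np.cos(z),np.sin(z),0]); Y=np.cross(Z,X)
    R=np.c_[X,Y,Z]; a=np.radians(H+90)
    # tilting down-vector toward H: rotate about horizontal axis k (az H+90) by -tilt
    return Ro.from_rotvec(-np.radians(tilt)*np.array([np.cos(a),np.sin(a),0])).as_matrix()@R
def to(p,R=None):
    s=ctrl.state(); O=s["orientation"]; d=O.T@(np.array(p,float)-s["tcp_pos"])/10
    r=Ro.from_matrix(O.T@R).as_rotvec() if R is not None else np.zeros(3)
    print("shift cm",d.round(2),"rot",r.round(3),"| at",s["tcp_pos"].round(1),"F",s["wrist_force"].round(1),"gap",round(s["finger_gap"],1),"t",round(s["time"],2)); return d,r
E
python3 - <<'E'
from g import *
print(Rt(30,-18.8).round(3))
to([534.5,23.3,275],Rt(30,-18.8))
E
```

```text
[[ 0.473  0.322  0.82 ]
 [-0.161  0.947 -0.279]
 [-0.866 -0.     0.5  ]]
shift cm [ -4.37 -45.74  49.92] rot [ 0.005 -0.523  0.   ] | at [206.6 615.7 230.5] F [-0.5  0.1 -1. ] gap 85.1 t 0.1
```

```bash
python3 -m pendant '[[-1,-1,-0.9,1,0,0,0],[-1,-2,-2.5,2.7,0,0,0],[-1,-3,-4.5,4.9,0,-0.03,0],[-1,-4,-6.5,7.1,0,-0.07,0],[-1,-5,-8.5,9.3,0,-0.1,0],[-1,-6,-10.5,11.5,0,-0.13,0],[-1,-6,-12.5,13.6,0,-0.17,0],[-1,-6,-14.5,15.8,0,-0.2,0]]' 40; python3 - <<'E'
from g import *
to([534.5,23.3,275],Rt(30,-18.8))
E
```

```text
time: 0.77
tcp_pos: [310.8, 427.6, 291.7]
orientation: [[0.19, 0.318, 0.929], [-0.063, 0.948, -0.311], [-0.98, 0.001, 0.2]]
wrist_force: [0.2, -0.7, -1.6]
finger_gap: 0.1
shift cm [  8.43 -31.23  33.03] rot [ 0.004 -0.322 -0.003] | at [310.8 427.6 291.7] F [ 0.2 -0.7 -1.6] gap 0.1 t 0.77
```

```bash
python3 -m pendant '[[-1,0.3,-2,2.1,0,-0.02,0],[-1,0.8,-4,4.2,0,-0.05,0],[-1,1.3,-6,6.4,0,-0.08,0],[-1,1.9,-8,8.5,0,-0.11,0],[-1,2.5,-10,10.6,0,-0.14,0],[-1,3,-12,12.7,0,-0.17,0],[-1,3.6,-14,14.8,0,-0.2,0],[-1,4.2,-16,17,0,-0.23,0]]'; python3 - <<'E'
from g import *
to([534.5,23.3,275],Rt(30,-18.8))
E
```

```text
time: 1.43
tcp_pos: [425.6, 219.8, 283.7]
orientation: [[0.396, 0.318, 0.861], [-0.133, 0.948, -0.289], [-0.909, -0.0, 0.418]]
wrist_force: [1.6, 0.0, 1.2]
finger_gap: 0.0
shift cm [  7.71 -15.17  14.69] rot [ 0.004 -0.093 -0.002] | at [425.6 219.8 283.7] F [1.6 0.  1.2] gap 0.0 t 1.43
```

```bash
python3 -m pendant '[[-1,1,-2,2,0,-0.02,0],[-1,2,-4,4,0,-0.04,0],[-1,3,-6.4,6.2,0,-0.06,0],[-1,4.2,-8.8,8.4,0,-0.08,0],[-1,5.5,-11.2,10.7,0,-0.093,0],[-1,6.7,-13.4,12.9,0,-0.093,0],[-1,7.4,-14.7,14.2,0,-0.093,0],[-1,7.7,-15.2,14.7,0,-0.093,0]]'; python3 - <<'E'
from g import *
d=ctrl.read_camera("top"); s=ctrl.state(); import cv2,numpy as np
from h import *
np.savez("t1.npz",**d); e=ctrl.read_camera("scene"); np.savez("s1.npz",**e)
crop(d,240,115,160,160,4,"pics/d1.png"); crop(e,190,130,200,150,4,"pics/d2.png")
p=s["tcp_pos"]; print(proj(d,p),proj(e,p))
to([534.5,23.3,275],Rt(30,-18.8)); to([534.5,23.3,85])
E
```

```text
time: 2.1
tcp_pos: [534.7, 20.5, 275.1]
orientation: [[0.473, 0.323, 0.82], [-0.162, 0.946, -0.279], [-0.866, -0.001, 0.5]]
wrist_force: [0.1, 0.3, -0.1]
finger_gap: -0.1
[[311.69801556 224.64990063]] [[335.1815388  193.53835201]]
shift cm [-0.01  0.1  -0.  ] rot [ 0.001 -0.001  0.   ] | at [534.2  22.3 274.9] F [-0.4  0.2 -0.4] gap -0.0 t 2.2
shift cm [16.46  0.11 -9.49] rot [0. 0. 0.] | at [534.2  22.3 274.9] F [-0.4  0.2 -0.4] gap -0.0 t 2.2
```

View pics/d2.png

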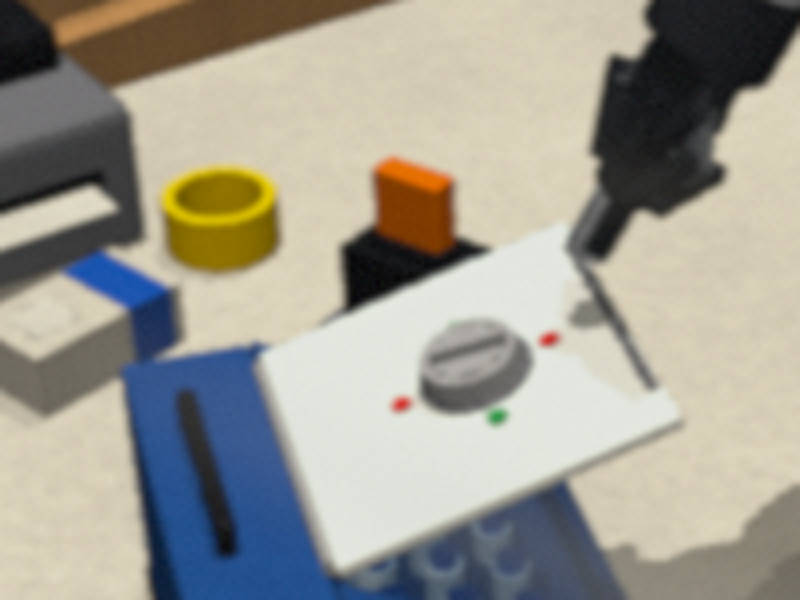

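View pics/d1.png

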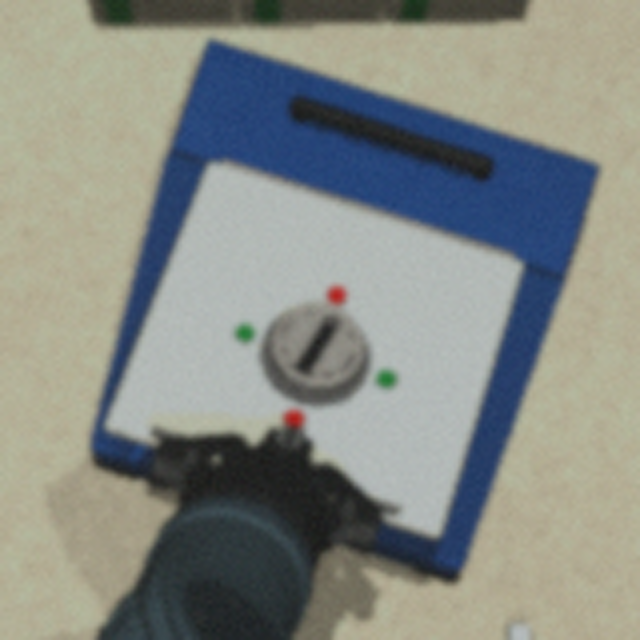

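```bash
python3 -m pendant '[[-1,1,0,-0.6,0,0,0],[-1,2.5,0,-1.4,0,0,0],[-1,4,0,-2.3,0,0,0],[-1,5.5,0,-3.2,0,0,0],[-1,7,0,-4,0,0,0],[-1,8.5,0,-4.9,0,0,0],[-1,10,0,-5.8,0,0,0],[-1,11.5,0,-6.6,0,0,0]]'; python3 - <<'E'
from g import *
to([534.5,23.3,85])
E
```

```text
time: 2.87
tcp_pos: [533.8, 25.1, 151.6]
orientation: [[0.473, 0.316, 0.822], [-0.162, 0.949, -0.272], [-0.866, -0.004, 0.5]]
wrist_force: [1.1, -0.8, 1.4]
finger_gap: -0.2
shift cm [ 5.84 -0.12 -3.22] rot [0. 0. 0.] | at [533.8  25.1 151.6] F [ 1.1 -0.8  1.4] gap -0.2 t 2.87
```

```bash
python3 -m pendant '[[-1,0.9,0,-0.5,0,0,0],[-1,1.8,0,-1,0,0,0],[-1,2.7,0,-1.5,0,0,0],[-1,3.6,0,-2,0,0,0],[-1,4.3,0,-2.4,0,0,0],[-1,4.8,0,-2.7,0,0,0],[-1,5.2,0,-2.9,0,0,0],[-1,5.3,0,-3,0,0,0]]'; python3 - <<'E'
from g import *
to([534.5,23.3,85])
E
```

```text
time: 3.53
tcp_pos: [534.5, 23.8, 91.4]
orientation: [[0.473, 0.318, 0.822], [-0.162, 0.948, -0.273], [-0.866, -0.004, 0.5]]
wrist_force: [0.6, 0.1, 1.0]
finger_gap: -0.1
shift cm [ 0.56 -0.05 -0.31] rot [0. 0. 0.] | at [534.5  23.8  91.4] F [0.6 0.1 1. ] gap -0.1 t 3.53
```

```bash
python3 -m pendant '[[-1,0.1,0,0,0,0,0],[-1,0.2,0,-0.05,0,0,0],[-1,0.3,0,-0.1,0,0,0],[-1,0.4,0,-0.15,0,0,0],[-1,0.5,0,-0.2,0,0,0],[-1,0.6,0,-0.2,0,0,0],[-1,0.6,0,-0.2,0,0,0],[-1,0.6,0,-0.2,0,0,0]]'; python3 - <<'E'
from g import *
d=ctrl.read_camera("top"); 
from h import *
np.savez("t2.npz",**d); e=ctrl.read_camera("scene"); np.savez("s2.npz",**e)
crop(e,190,130,200,150,4,"pics/e2.png")
to([534.5,23.3,85])
E
```

```text
time: 4.2
tcp_pos: [535.8, 22.8, 88.0]
orientation: [[0.476, 0.319, 0.819], [-0.162, 0.948, -0.274], [-0.864, -0.002, 0.503]]
wrist_force: [-24.0, 5.2, 44.8]
finger_gap: 0.0
shift cm [ 0.19  0.01 -0.27] rot [0. 0. 0.] | at [535.8  22.8  88. ] F [-23.9   5.4  44.1] gap -0.1 t 4.3
```

View pics/e2.png

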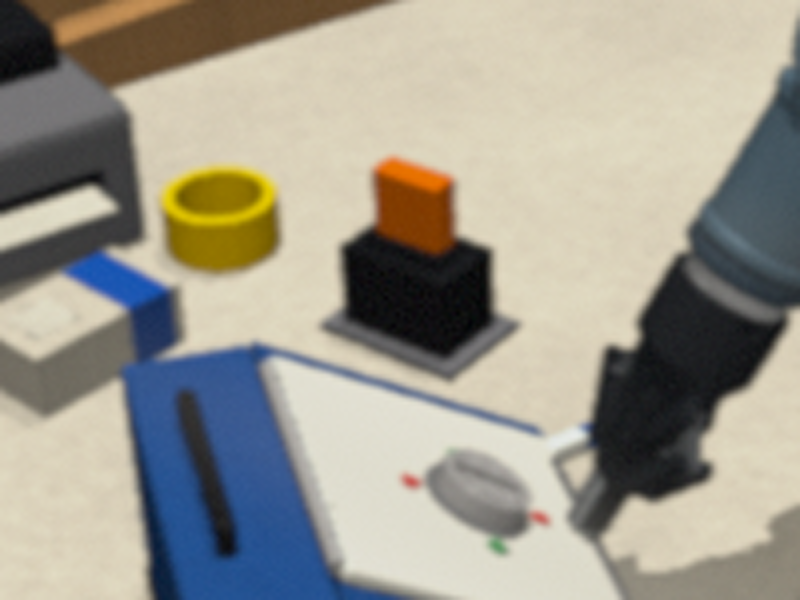

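```bash
python3 -m pendant '[[-1,-0.5,0,0,0,0,0],[-1,-1.5,0,0,0,0,0],[-1,-3.5,0,0,0,0,0],[-0.7,-6,0,0,0,0.03,0],[-0.4,-8.5,0,0,0,0.06,0],[0,-11,0,0,0,0.1,0],[0.5,-13,0,0,0,0.13,0],[1,-14.5,0,0,0,0.16,0]]'; python3 - <<'E'
from g import *
to([425,-324.5,200],Rt(0,-71))
E
```

```text
time: 4.97
tcp_pos: [494.7, 27.7, 174.3]
orientation: [[0.388, 0.336, 0.858], [-0.159, 0.942, -0.297], [-0.908, -0.021, 0.419]]
wrist_force: [-1.2, -1.0, 0.6]
finger_gap: 60.7
shift cm [  0.55 -35.56   5.56] rot [ 0.886  0.412 -0.174] | at [494.7  27.7 174.3] F [-1.2 -1.   0.6] gap 60.7 t 4.97
```

```bash
python3 -m pendant '[[1,-1,-1,0.2,0.04,0.02,-0.01],[1,-2,-3,0.5,0.1,0.05,-0.02],[1,-2.5,-5.5,0.9,0.16,0.08,-0.03],[1,-3,-8,1.3,0.22,0.1,-0.04],[1,-3,-10.5,1.7,0.28,0.13,-0.055],[1,-3,-13,2,0.34,0.16,-0.07],[1,-3,-15.5,2.4,0.4,0.185,-0.08],[1,-3,-18,2.8,0.45,0.21,-0.09]]'; python3 - <<'E'
from g import *
to([425,-324.5,200],Rt(0,-71))
E
```

```text
time: 5.63
tcp_pos: [446.9, -146.7, 217.1]
orientation: [[0.177, 0.718, 0.674], [-0.126, 0.695, -0.708], [-0.976, 0.04, 0.213]]
wrist_force: [0.1, -0.6, 0.1]
finger_gap: 85.3
shift cm [  3.52 -14.    10.74] rot [ 0.432  0.203 -0.086] | at [ 446.9 -146.7  217.1] F [ 0.1 -0.6  0.1] gap 85.3 t 5.63
```

```bash
python3 -m pendant '[[1,0.5,-2,1.5,0.06,0.03,-0.01],[1,1,-4,3,0.12,0.06,-0.02],[1,1.5,-6,4.6,0.19,0.09,-0.04],[1,2,-8,6.2,0.25,0.12,-0.05],[1,2.6,-10.2,7.8,0.32,0.15,-0.065],[1,3.1,-12.3,9.4,0.38,0.18,-0.077],[1,3.4,-13.5,10.4,0.42,0.2,-0.084],[1,3.5,-14,10.7,0.432,0.203,-0.086]]'; python3 - <<'E'
from g import *
d=ctrl.read_camera("top"); 
from h import *
np.savez("t3.npz",**d); e=ctrl.read_camera("scene"); np.savez("s3.npz",**e)
crop(e,230,120,120,90,6,"pics/f2.png");crop(d,400,225,100,80,6,"pics/f1.png")
to([425,-324.5,200],Rt(0,-71)); to([425,-324.5,88])
s=ctrl.state();p=s["tcp_pos"]; print(proj(d,p),proj(e,p))
E
```

```text
time: 6.3
tcp_pos: [425.0, -326.7, 199.9]
orientation: [[-0.0, 0.947, 0.323], [-0.002, 0.323, -0.947], [-1.0, -0.001, 0.002]]
wrist_force: [0.6, 0.1, -0.2]
finger_gap: 85.2
shift cm [-0.03 -0.03  0.04] rot [0.001 0.001 0.001] | at [ 425.1 -324.   199.7] F [0.3 0.3 0.6] gap 85.3 t 6.4
shift cm [11.17 -0.02  0.03] rot [0. 0. 0.] | at [ 425.1 -324.   199.7] F [0.3 0.3 0.6] gap 85.3 t 6.4
[[457.22021886 273.35888548]] [[291.59345712 150.72570703]]
```

View pics/f2.png

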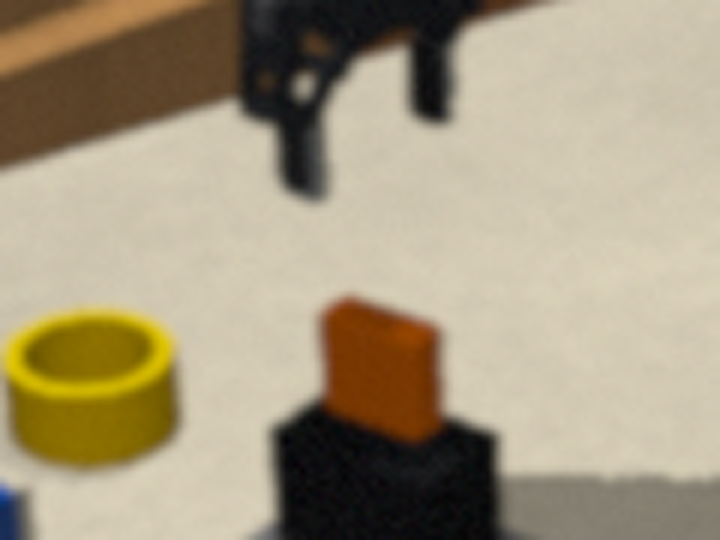

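View pics/f1.png

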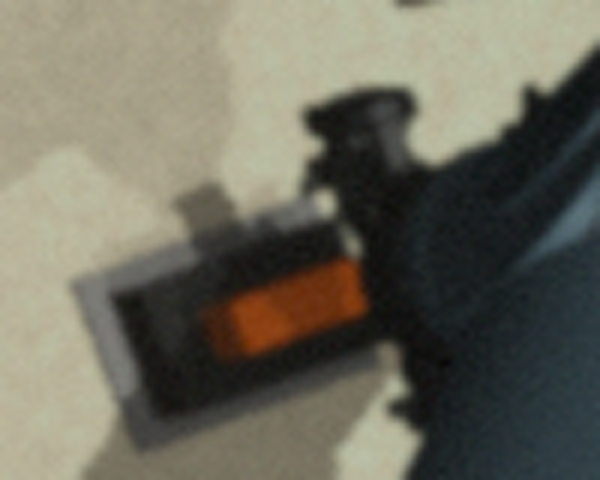

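```bash
python3 - <<'E'
from h import *
t=load("t3.npz");s=load("s3.npz")
az=np.radians(-71); X=np.array([np.cos(az),np.sin(az),0]);Y=np.array([-X[1],X[0],0])
c=np.array([425,-324.5,132])
for d,o,k in((s,(230,120),6),(t,(400,225),6)):
  for a,b in((29,12),(29,-12),(-29,12),(-29,-12)): print(a,b,((proj(d,c+a*X+b*Y)[0]-o)*k+k/2-.5).round())
E
```

```text
29 12 [313. 310.]
29 -12 [345. 289.]
-29 12 [411. 345.]
-29 -12 [443. 324.]
29 12 [354. 253.]
29 -12 [375. 307.]
-29 12 [226. 301.]
-29 -12 [247. 355.]
```

```bash
python3 -m pendant '[[1,1,0,0,0,0,0],[1,2.8,0,0,0,0,0],[1,4.6,0,0,0,0,0],[1,6.4,0,0,0,0,0],[1,8.2,0,0,0,0,0],[1,9.8,0,0,0,0,0],[1,10.8,0,0,0,0,0],[1,11.1,0,0,0,0,0]]' 
python3 -m pendant '[[0.5,0,0,0,0,0,0],[0,0,0,0,0,0,0],[-0.3,0,0,0,0,0,0],[-0.6,0,0,0,0,0,0],[-0.8,0,0,0,0,0,0],[-1,0,0,0,0,0,0],[-1,0,0,0,0,0,0],[-1,0,0,0,0,0,0]]' 70;python3 - <<'E'
from g import *
d=ctrl.read_camera("top"); 
from h import *
np.savez("t3.npz",**d); e=ctrl.read_camera("scene"); np.savez("s3.npz",**e)
crop(e,230,120,120,90,6,"pics/g2.png");crop(d,400,225,100,80,6,"pics/g1.png")
to([425,-324.5,200],Rt(0,-71))
E
```

```text
time: 7.07
tcp_pos: [425.2, -320.9, 87.3]
orientation: [[-0.002, 0.944, 0.331], [0.001, 0.331, -0.944], [-1.0, -0.001, -0.002]]
wrist_force: [-0.5, -0.2, 0.2]
finger_gap: 85.7
time: 7.73
tcp_pos: [426.4, -323.8, 89.9]
orientation: [[0.002, 0.945, 0.328], [-0.002, 0.328, -0.945], [-1.0, 0.001, 0.002]]
wrist_force: [-1.0, 0.8, 6.2]
finger_gap: 23.3
shift cm [-11.01  -0.14   0.05] rot [ 0.003  0.002 -0.001] | at [ 426.4 -323.8   89.9] F [-0.4  0.8  5.7] gap 23.5 t 7.83
```

View pics/g2.png

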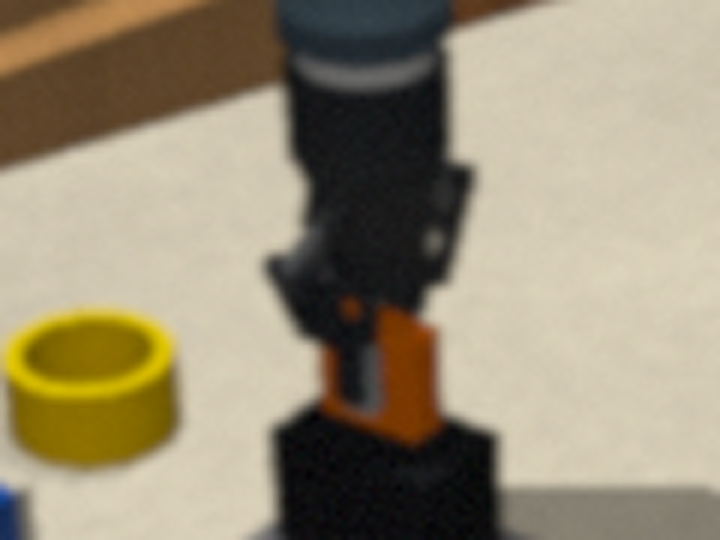

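```bash
python3 -m pendant '[[-1,-0.4,0,0,0,0,0],[-1,-1.4,0,0,0,0,0],[-1,-3,0,0,0,0,0],[-1,-5,0,0,0,0,0],[-1,-7,0,0,0,0,0],[-1,-9,0,0,0,0,0],[-1,-11,0,0,0,0,0],[-1,-13,0,0,0,0,0]]'
python3 - <<'E'
from g import *
from meas import *
t=ctrl.read_camera("top"); s=ctrl.read_camera("scene"); np.savez("t4.npz",**t);np.savez("s4.npz",**s)
to([425,-324.5,220],Rt(0,-71))
crop(t,250,130,130,130,6,"pics/h1.png"); crop(s,270,200,100,80,8,"pics/h2.png"); crop(s,230,60,120,150,4,"pics/h3.png"); crop(t,400,225,100,80,6,"pics/h4.png")
for d,b in((t,(262,392,150,275)),(s,(245,345,215,315))):
    P=cover(d,b); c,n,r=plane(P); 
    print(len(P),c.round(1),n.round(4),"ang",np.degrees(np.arccos(n[2])),"az",np.degrees(np.arctan2(n[1],n[0])),r)
    h=np.array([np.cos(np.radians(-18.8)),np.sin(np.radians(-18.8)),0]); e=np.cross([0,0,1],h); n=np.r_[-.5*h[:2],.866]; a=.866*h+[0,0,.5]
    q=P[np.abs((P-c)@n)<4]; r_=rect(np.c_[(q-c)@e,(q-c)@a]);print(r_,(c+r_[0][0]*e+r_[0][1]*a).round(1))
    W=pts(d).reshape(-1,3); dd=(W-c)@n; f=(np.linalg.norm(W-c,axis=1)<80)&(dd>13)&(dd<21); L=W[f]; 
    C=cv2.minEnclosingCircle(np.c_[(L-c)@e,(L-c)@a].astype(np.float32)); print("lock",len(L),L.mean(0).round(1),((L-c)@n).mean(),C[1], (c+e*C[0][0]+a*C[0][1]+17*n).round(1))
E
```

```text
time: 8.5
tcp_pos: [425.5, -323.0, 220.7]
orientation: [[0.001, 0.945, 0.328], [-0.001, 0.328, -0.945], [-1.0, 0.0, 0.001]]
wrist_force: [-0.2, 0.7, -2.1]
finger_gap: 23.5
shift cm [ 0.27 -0.24 -0.08] rot [ 0.003  0.006 -0.005] | at [ 427.5 -324.5  222.7] F [-0.2 -0.2 -2.1] gap 22.9 t 8.6
5600 [616.   -5.3 137.3] [-0.4693  0.1571  0.8689] ang 29.664291564231522 az 161.49535896063222 1.470540013029737
(array([ 0.8, -8.3]), 203.7, 200.7, 0.3) [609.5  -2.2 133.2]
lock 272 [590.4   4.1 140.9] 16.786736216546736 28.68880844116211 [590.1   3.4 141.2]
3638 [625.6   8.6 141. ] [-0.4623  0.166   0.871 ] ang 29.420733591896603 az 160.2448655817463 1.0584625704240254
(array([-12.8, -14.5]), 211.9, 201.5, 0.5) [6.096e+02 5.000e-01 1.338e+02]
lock 223 [591.    9.5 141.1] 16.614644739020747 29.233600616455078 [590.7   8.7 141.6]
```

View pics/h1.png

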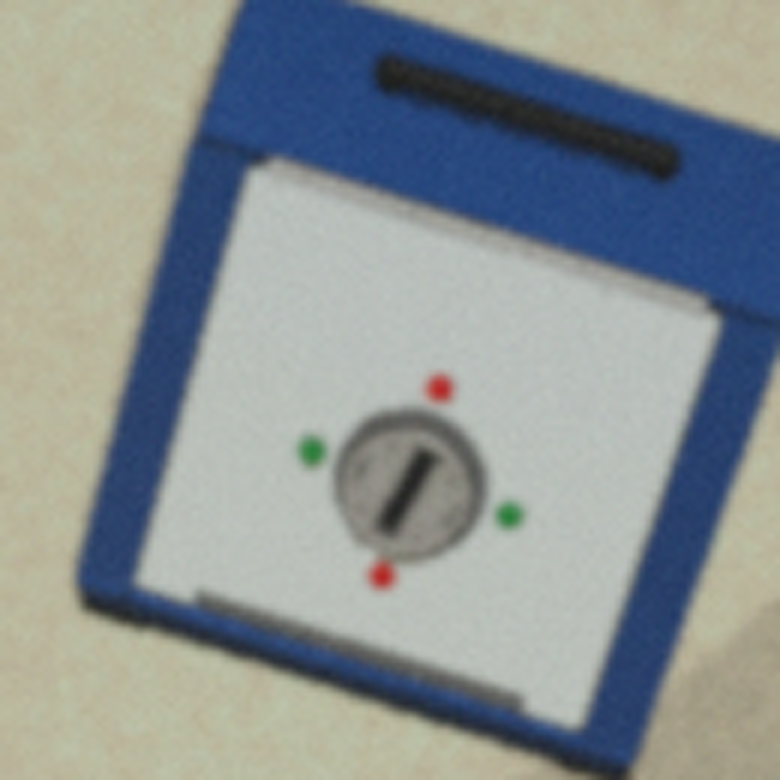

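View pics/h2.png

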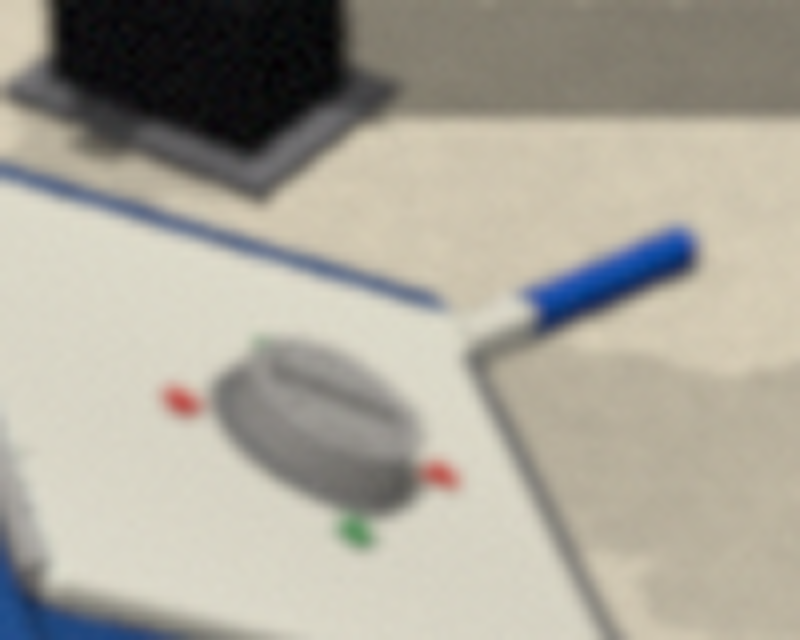

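View pics/h3.png

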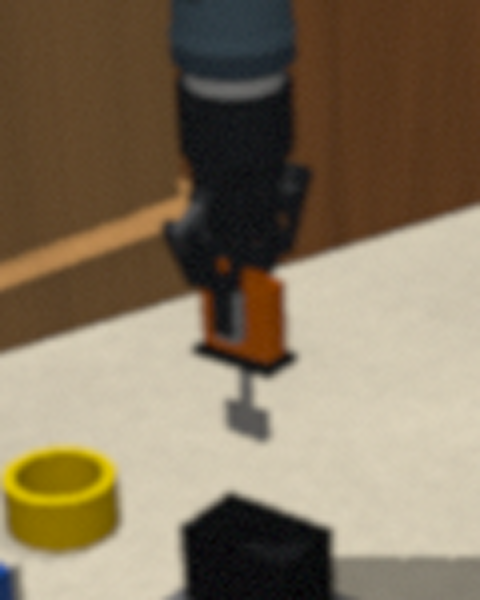

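```bash
cat >> h.py <<'E'
def ray(d,uv,p0,n):
    k=np.linalg.inv(d["mtx"])@[uv[0],uv[1],1]; r=d["pose"][:3,:3]@k; o=d["pose"][:3,3]
    return o+r*((np.array(p0)-o)@n)/(r@n)
hh=np.array([np.cos(np.radians(-18.8)),np.sin(np.radians(-18.8)),0]); ee=np.cross([0,0,1],hh); N=np.r_[-.5*hh[:2],.866]; U=.866*hh+[0,0,.5]
def px(p,o,k): return ((np.array(p)+.5)/k-.5)+np.array(o)
E
python3 - <<'E'
from h import *
t=load("t4.npz");s=load("s4.npz")
F=np.array([590,5.5,141.2]); B=F-17*N
for d,o,k,pl,sl in((t,(250,130),6,[(440,388),(382,576),(312,450),(510,515)],[(390,525),(430,455)]),(s,(270,200),8,[(182,402),(440,475),(355,532)],[(270,362),(397,421)])):
    D=[ray(d,px(p,o,k),B,N) for p in pl]; print("dots",np.round(D,1).tolist(),"mid red+17n",((D[0]+D[1])/2+17*N).round(1)); 
    if len(D)>3: print("green",((D[2]+D[3])/2+17*N).round(1))
    r=D[0]-D[1]; print("red angle",np.degrees(np.arctan2(-(r@ee),r@U)),np.linalg.norm(r))
    S=[ray(d,px(p,o,k),F,N) for p in sl]; r=S[1]-S[0]; 
    print("slot",((S[0]+S[1])/2).round(1),np.linalg.norm(r),np.degrees(np.arctan2(-(r@ee),r@U)))
tip=np.array([427.5,-324.5,222.7-79.9]); print(proj(s,tip), "seen",px((249,433),(230,60),4))
E
```

```text
dots [[632.5, -10.0, 147.7], [560.3, 15.0, 103.6], [611.2, 44.2, 126.0], [582.2, -39.4, 125.6]] mid red+17n [588.4   5.3 140.3]
green [588.6   5.1 140.5]
red angle 0.2468589240640481 88.28259690675806
slot [590.3   3.2 141.8] 35.77171425412174 12.128366422863358
dots [[630.7, -10.3, 146.8], [559.6, 14.7, 103.2], [609.7, 43.8, 125.2]] mid red+17n [587.1   5.  139.7]
red angle 0.4789760166715095 87.0636170134999
slot [589.3   4.7 141. ] 40.690476296727674 -161.5086846331852
[[291.60766085 169.27103011]] seen [291.875 167.875]
```

```bash
python3 - <<'E'
from h import *
t=load("t4.npz");s=load("s4.npz"); C=np.array([588.3,5,140.6])
for d in(t,s):
    # rectified view of lock face: 10 px/mm*... 6px/mm
    g=np.arange(-30,30,.1); A,Bm=np.meshgrid(g,g[::-1])
    X=C+A[...,None]*(-ee)+Bm[...,None]*U
    p=proj(d,X.reshape(-1,3)).reshape(len(g),len(g),2).astype(np.float32)
    im=cv2.remap(d["frame"],p[...,0],p[...,1],cv2.INTER_CUBIC)
    cv2.imwrite("pics/r%s.png"%("t" if d is t else "s"),im[:,:,::-1])
    gr=im.astype(float).mean(2); rr=np.hypot(A,Bm)<21; base=np.median(gr[rr]); w=np.clip(base-15-gr,0,None)*rr
    cx,cy=(w*A).sum()/w.sum(),(w*Bm).sum()/w.sum(); M=np.cov(np.c_[A.ravel(),Bm.ravel()].T,aweights=w.ravel()); l,v=np.linalg.eigh(M)
    a=v[:,1]*np.sign(v[1,1]); print("center right,up",cx,cy,"angle cw",np.degrees(np.arctan2(a[0],a[1])),np.sqrt(l))
E
python3 -c "
import cv2,numpy as np
cv2.imwrite('pics/r.png',np.hstack([cv2.resize(cv2.imread('pics/r%s.png'%c),(390,390)) for c in 'ts']))"
```

```text
center right,up -0.41803693987388935 1.6048783736283538 angle cw 12.037439366633496 [ 2.63823526 11.09427809]
center right,up -0.8224502276274986 2.6021333256677974 angle cw 10.566002091275674 [ 1.75456809 10.37989786]
```

View pics/r.png

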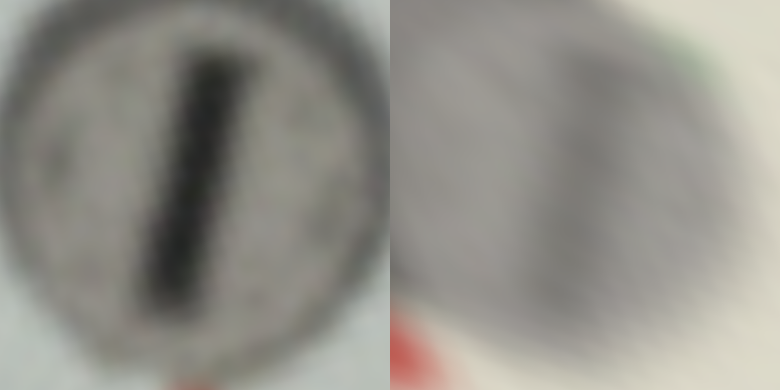

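```bash
cat >> g.py <<'E'
C=np.array([589.1,4.7,141.1]); Nn=np.array([-.4733,.1611,.866])
def lock(d,phi,L=79.9): return C+Nn*(L+d),Rt(30,H-phi)
E
python3 - <<'E'
from g import *
p,R=lock(30,12); print(p)
d,r=to(p,R)
E
```

```text
[537.08433  22.40489 236.2734 ]
shift cm [ -1.43  21.74 -29.16] rot [-0.683 -0.445  0.281] | at [ 427.5 -324.5  222.7] F [-0.2 -0.2 -2.1] gap 22.9 t 8.6
```

```bash
python3 -m pendant '[[-1,-1,0.5,-0.6,-0.02,-0.01,0.01],[-1,-2,1.6,-2.1,-0.05,-0.03,0.02],[-1,-3,3,-4,-0.09,-0.06,0.04],[-1,-4,4.6,-6.1,-0.14,-0.09,0.06],[-1,-4.5,6.2,-8.3,-0.19,-0.125,0.08],[-1,-4.5,7.8,-10.5,-0.24,-0.16,0.1],[-1,-4.5,9.4,-12.7,-0.29,-0.19,0.12],[-1,-4.5,11,-14.8,-0.34,-0.22,0.14]]'
python3 - <<'E'
from g import *
p,R=lock(30,12)
d,r=to(p,R)
E
```

```text
time: 9.27
tcp_pos: [480.3, -144.7, 263.5]
orientation: [[0.227, 0.765, 0.602], [-0.123, 0.636, -0.762], [-0.966, 0.099, 0.239]]
wrist_force: [0.7, -0.2, -2.3]
finger_gap: 23.5
shift cm [ 1.86 14.7  -9.97] rot [-0.339 -0.232  0.14 ] | at [ 480.3 -144.7  263.5] F [ 0.7 -0.2 -2.3] gap 23.5 t 9.27
```

```bash
python3 -m pendant '[[-1,0.1,2,-1.4,-0.05,-0.03,0.02],[-1,0.3,4.2,-2.8,-0.1,-0.07,0.04],[-1,0.5,6.4,-4.3,-0.15,-0.1,0.06],[-1,0.8,8.6,-5.8,-0.2,-0.135,0.08],[-1,1.1,10.8,-7.3,-0.25,-0.17,0.1],[-1,1.5,12.9,-8.8,-0.3,-0.2,0.12],[-1,1.8,14.2,-9.7,-0.33,-0.225,0.135],[-1,1.9,14.7,-10,-0.339,-0.232,0.14]]'
cat > look.py <<'E'
import sys
from g import *
from h import *
n=sys.argv[1]
t=ctrl.read_camera("top"); s=ctrl.read_camera("scene"); np.savez(f"t{n}.npz",**t);np.savez(f"s{n}.npz",**s)
crop(s,270,180,120,90,6,f"pics/{n}s.png"); crop(t,270,150,100,100,6,f"pics/{n}t.png")
st=ctrl.state(); print(st["tcp_pos"].round(1),st["orientation"].round(3).tolist())
tip=st["tcp_pos"]+79.9*st["orientation"][:,0]; tz=st["orientation"][:,2]
for q,l in((tip,"tip"),(tip+16.5*tz,"tip+z"),(tip-16.5*tz,"tip-z"),(C,"slot")): print(l,((proj(s,q)[0]-(270,180))*6+2.5).round(),((proj(t,q)[0]-(270,150))*6+2.5).round())
E
python3 look.py i
python3 - <<'E'
from g import *
p,R=lock(30,12)
d,r=to(p,R)
E
```

```text
time: 9.93
tcp_pos: [537.1, 23.7, 234.6]
orientation: [[0.473, 0.482, 0.737], [-0.16, 0.87, -0.467], [-0.867, 0.103, 0.488]]
wrist_force: [-0.5, 0.0, -1.3]
finger_gap: 23.1
[537.2  21.8 235. ] [[0.471, 0.486, 0.736], [-0.161, 0.868, -0.469], [-0.867, 0.102, 0.488]]
tip [287. 353.] [278. 397.]
tip+z [248. 337.] [297. 363.]
tip-z [326. 368.] [259. 429.]
slot [251. 413.] [286. 373.]
shift cm [-0.12  0.06  0.02] rot [ 0.001 -0.002  0.001] | at [537.2  21.8 235. ] F [-1.3  0.4 -3. ] gap 23.4 t 10.03
```

View pics/is.png

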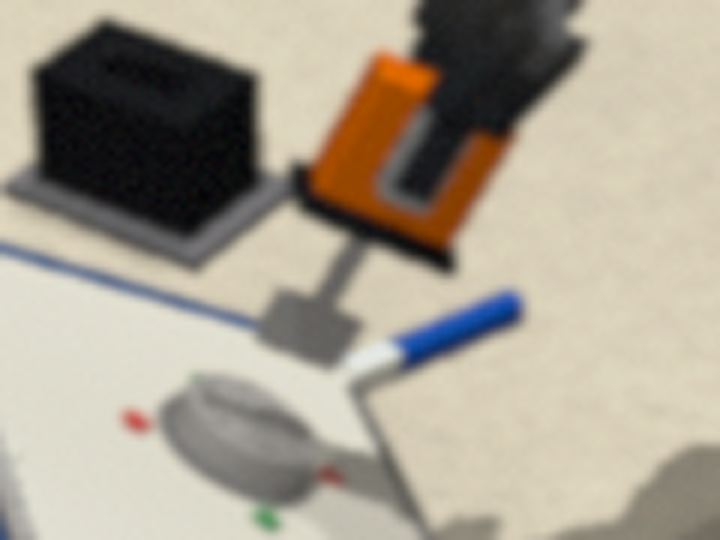

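View pics/it.png

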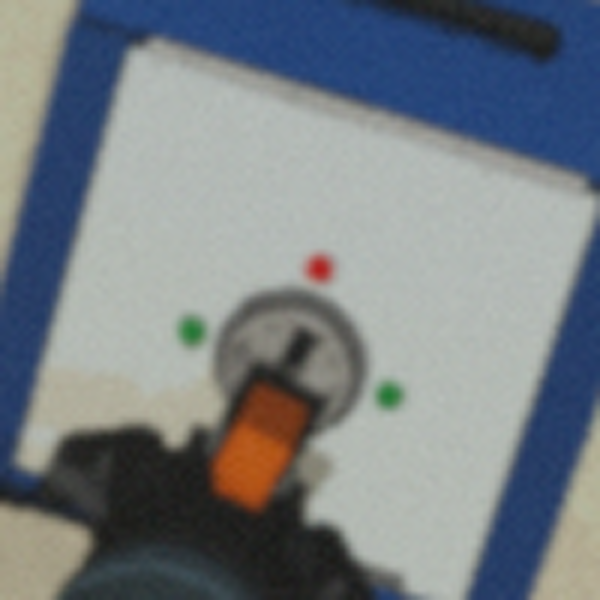

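```bash
python3 - <<'E'
from h import *
from g import *
s=load("si.npz"); crop(s,305,180,60,65,12,"pics/is2.png")
st=ctrl.state(); R=st["orientation"]; T=st["tcp_pos"]
# key model: grip center 16.1 behind tcp along x
def q(x,y,z): # key coords (x->tool z, y->tool y, z-> -tool x) rel key_grip
    return T+R@np.array([-16.1-z,y,x])
for n,k in(("handle bot+",(29,12,-28)),("handle bot-",(-29,12,-28)),("top+",(29,12,26)),("top-",(-29,12,26)),("top+b",(29,-12,26)),("flange+",(33,17,-36)),("flange-",(-33,17,-36)),("blade+",(18,2.5,-90)),("blade-",(-18,2.5,-90)),("bladetop+",(18,2.5,-72)),("bladetop-",(-18,2.5,-72)),("tcp y12",(0,12,-16))):
    p=proj(s,q(*k))[0]; print(n,((p-(305,180))*12+5.5).round(),((p-(270,180))*6+2.5).round())
E
```

```text
handle bot+ [197. 385.] [308. 192.]
handle bot- [474. 504.] [447. 252.]
top+ [340. 140.] [380.  70.]
top- [620. 265.] [520. 132.]
top+b [323.  82.] [371.  41.]
flange+ [159. 426.] [289. 213.]
flange- [475. 560.] [447. 280.]
blade+ [ 86. 653.] [253. 326.]
blade- [255. 722.] [337. 361.]
bladetop+ [131. 576.] [275. 288.]
bladetop- [301. 646.] [360. 323.]
tcp y12 [368. 392.] [394. 196.]
```

View pics/is2.png

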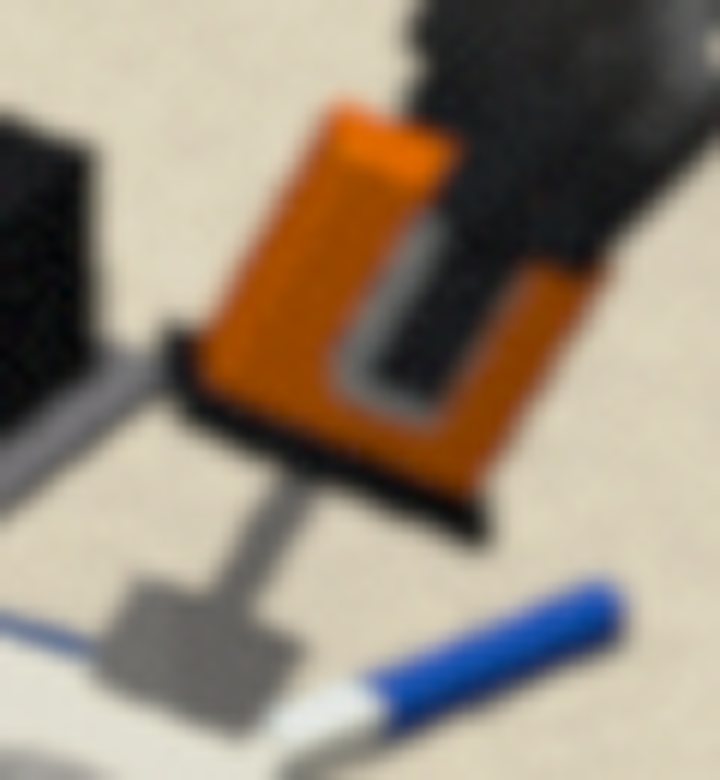

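```bash
python3 -m pendant '[[-1,0.3,0.05,0,0,0,0],[-1,0.7,0.06,0,0,0,0],[-1,1.2,0.06,0.02,0,0,0],[-1,1.6,0.06,0.02,0,0,0],[-1,2,0.06,0.02,0,0,0],[-1,2.3,0.06,0.02,0,0,0],[-1,2.5,0.06,0.02,0,0,0],[-1,2.5,0.06,0.02,0,0,0]]'
python3 look.py j
python3 - <<'E'
from g import *
p,R=lock(0,12)
d,r=to(p,R)
from h import *
crop(load("sj.npz"),290,210,60,55,12,"pics/js2.png")
E
```

```text
time: 10.7
tcp_pos: [550.7, 16.0, 214.3]
orientation: [[0.472, 0.49, 0.733], [-0.163, 0.866, -0.473], [-0.866, 0.103, 0.489]]
wrist_force: [-0.1, 0.5, -1.2]
finger_gap: 23.6
[550.8  16.2 214.8] [[0.473, 0.489, 0.733], [-0.163, 0.866, -0.473], [-0.866, 0.104, 0.489]]
tip [249. 401.] [290. 373.]
tip+z [211. 385.] [309. 340.]
tip-z [288. 417.] [272. 405.]
slot [251. 413.] [286. 373.]
shift cm [ 0.39  0.1  -0.24] rot [-0.004  0.     0.002] | at [550.8  16.2 214.8] F [ 0.   0.8 -1.8] gap 23.6 t 10.8
```

View pics/js2.png

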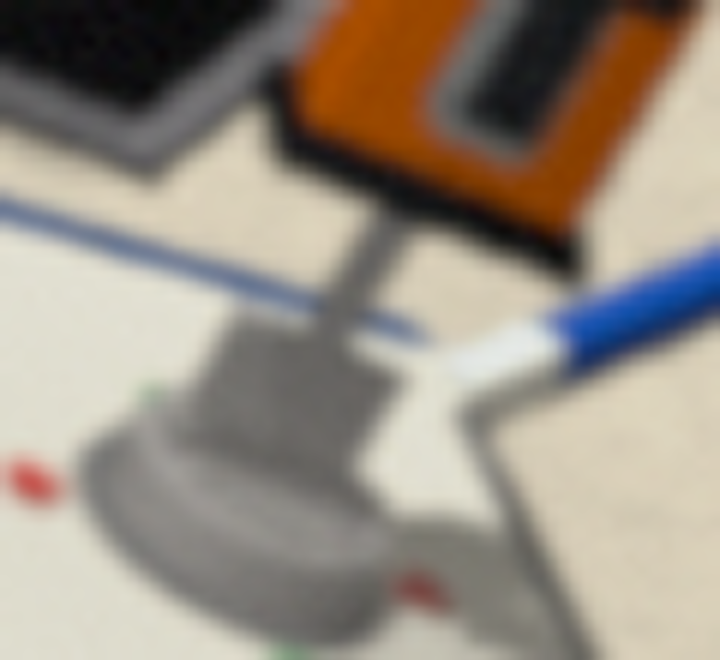

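View pics/jt.png

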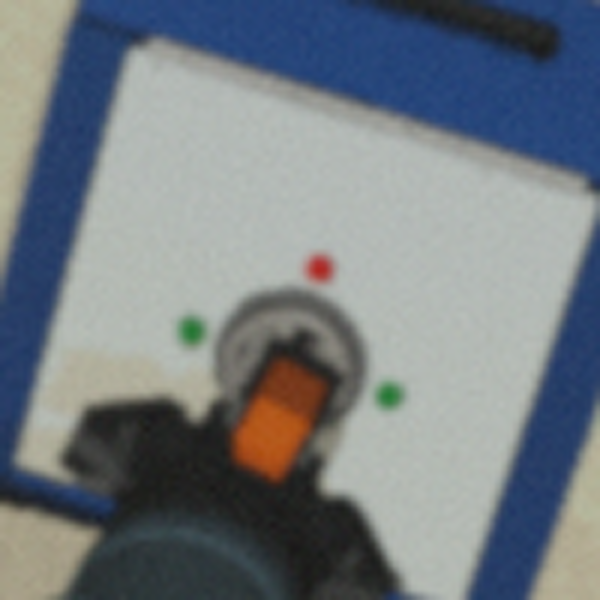

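```bash
python3 -m pendant '[[-1,0,0.05,-0.1,0,0,0],[-1,0,0.1,-0.2,0,0,0],[-1,0.2,0.1,-0.2,0,0,0],[-1,0.4,0.1,-0.2,0,0,0],[-1,0.6,0.1,-0.2,0,0,0],[-1,0.7,0.1,-0.2,0,0,0],[-1,0.8,0.1,-0.2,0,0,0],[-1,0.8,0.1,-0.2,0,0,0]]'
python3 - <<'E'
from g import *
p,R=lock(0,12)
d,r=to(p,R); print(ctrl.state()["ft_torque"])
E
```

```text
time: 11.47
tcp_pos: [553.6, 16.6, 206.7]
orientation: [[0.472, 0.489, 0.733], [-0.163, 0.866, -0.473], [-0.866, 0.104, 0.489]]
wrist_force: [-0.4, -0.1, -1.9]
finger_gap: 23.1
shift cm [-0.43  0.01 -0.04] rot [-0.004  0.     0.002] | at [553.6  16.6 206.7] F [-0.4 -0.1 -1.9] gap 23.1 t 11.47
[ 2.39852238e-01  6.59001111e-01 -2.84981695e-04]
```

```bash
python3 -m pendant '[[-1,0.1,0,0,0,0,0],[-1,0.2,0,0,0,0,0],[-1,0.3,0,0,0,0,0],[-1,0.4,0,0,0,0,0],[-1,0.5,0,0,0,0,0],[-1,0.6,0,0,0,0,0],[-1,0.7,0,0,0,0,0],[-1,0.7,0,0,0,0,0]]'
python3 - <<'E'
from g import *
p,R=lock(0,12)
d,r=to(p,R); print(ctrl.state()["ft_torque"])
E
```

```text
time: 12.13
tcp_pos: [556.9, 15.5, 200.8]
orientation: [[0.472, 0.489, 0.733], [-0.163, 0.866, -0.473], [-0.866, 0.104, 0.489]]
wrist_force: [0.3, -0.2, -1.1]
finger_gap: 23.2
shift cm [-1.12  0.   -0.04] rot [-0.004  0.     0.002] | at [556.9  15.5 200.8] F [ 0.3 -0.2 -1.1] gap 23.2 t 12.13
[0.23736474 0.63779612 0.04826482]
```

```bash
python3 -m pendant '[[-1,0.1,0,0,0,0,0],[-1,0.2,0,0,0.04,0,0],[-1,0.2,0,0,0.11,0,0],[-1,0.2,0,0,0.18,0,0],[-1,0.2,0,0,0.25,0,0],[-1,0.2,0,0,0.32,0,0],[-1,0.2,0,0,0.39,0,0],[-1,0.2,0,0,0.46,0,0]]'
python3 - <<'E'
from g import *
p,R=lock(-13,90)
d,r=to(p,R); print(ctrl.state()["ft_torque"])
E
```

```text
time: 12.8
tcp_pos: [558.4, 15.9, 199.5]
orientation: [[0.474, 0.764, 0.437], [-0.162, 0.564, -0.81], [-0.866, 0.313, 0.391]]
wrist_force: [2.6, -0.5, -0.8]
finger_gap: 23.1
shift cm [-0.   -0.11 -0.03] rot [ 0.895  0.001 -0.   ] | at [558.4  15.9 199.5] F [ 2.6 -0.5 -0.8] gap 23.1 t 12.8
[0.38184841 0.41714394 0.21878317]
```

```bash
python3 -m pendant '[[-1,0,-0.02,0,0.07,0,0],[-1,0,-0.04,0,0.15,0,0],[-1,0,-0.06,0,0.23,0,0],[-1,0,-0.08,0,0.31,0,0],[-1,0,-0.1,0,0.39,0,0],[-1,0,-0.1,0,0.47,0,0],[-1,0,-0.1,0,0.55,0,0],[-1,0,-0.1,0,0.62,0,0]]'
python3 - <<'E'
from g import *
p,R=lock(-13,90)
d,r=to(p,R); print(ctrl.state()["ft_torque"])
E
```

```text
time: 13.47
tcp_pos: [557.4, 15.3, 199.0]
orientation: [[0.473, 0.876, -0.088], [-0.162, -0.012, -0.987], [-0.866, 0.481, 0.136]]
wrist_force: [0.1, 0.2, -1.5]
finger_gap: 23.0
shift cm [-0.    0.01 -0.02] rot [ 0.275  0.001 -0.   ] | at [557.4  15.3 199. ] F [ 0.1  0.2 -1.5] gap 23.0 t 13.47
[0.4236784  0.63370917 0.17883514]
```

```bash
cat > tq.py <<'E'
from g import *
p,R=lock(-13,90)
d,r=to(p,R); s=ctrl.state(); print("torque about tool x",s["ft_torque"]@s["orientation"][:,0],s["ft_torque"].round(2))
E
python3 -m pendant '[[-1,0,0,0,0.06,0,0],[-1,0,0,0,0.12,0,0],[-1,0,0,0,0.18,0,0],[-1,0,0,0,0.23,0,0],[-1,0,0,0,0.28,0,0],[-1,0,0,0,0.32,0,0],[-1,0,0,0,0.36,0,0],[-1,0,0,0,0.36,0,0]]'
python3 tq.py
```

```text
time: 14.13
tcp_pos: [556.9, 15.3, 198.7]
orientation: [[0.473, 0.79, -0.39], [-0.162, -0.356, -0.92], [-0.866, 0.498, -0.04]]
wrist_force: [-1.5, 1.4, -1.3]
finger_gap: 23.0
shift cm [-0.    0.05 -0.04] rot [-0.083  0.001  0.   ] | at [556.9  15.3 198.7] F [-1.5  1.4 -1.3] gap 23.0 t 14.13
torque about tool x -0.07790686376176965 [0.56 0.97 0.21]
```

```bash

python3 -m pendant '[[-1,0,0.05,0,0.02,0,0],[-1,0,0.05,0,0.04,0,0],[-1,0,0.05,0,0.06,0,0],[-1,0,0.05,0,0.08,0,0],[-1,0,0.05,0,0.1,0,0],[-1,0,0.05,0,0.12,0,0],[-1,0,0.05,0,0.12,0,0],[-1,0,0.05,0,0.12,0,0]]'
python3 tq.py
```

```text
time: 14.8
tcp_pos: [556.9, 15.2, 198.7]
orientation: [[0.472, 0.74, -0.48], [-0.163, -0.462, -0.872], [-0.866, 0.49, -0.098]]
wrist_force: [-4.2, 4.3, -2.2]
finger_gap: 22.9
shift cm [-0.01  0.04 -0.06] rot [-0.2    0.002  0.001] | at [556.9  15.2 198.7] F [-4.2  4.3 -2.2] gap 22.9 t 14.8
torque about tool x -0.591405573872291 [0.95 1.78 0.87]
```

```bash

python3 -m pendant '[[-1,0,0,0,-0.04,0,0],[-1,0,0,0,-0.08,0,0],[-1,0,0,0,-0.12,0,0],[-1,0,0,0,-0.16,0,0],[-1,0,0,0,-0.19,0,0],[-1,0,0,0,-0.2,0,0],[-1,0,0,0,-0.2,0,0],[-1,0,0,0,-0.2,0,0]]'
python3 tq.py
```

```text
time: 15.47
tcp_pos: [557.7, 14.0, 199.4]
orientation: [[0.473, 0.818, -0.327], [-0.164, -0.283, -0.945], [-0.866, 0.5, 0.0]]
wrist_force: [0.2, -0.8, -1.4]
finger_gap: 23.4
shift cm [-0.01 -0.08 -0.13] rot [-0.004  0.003 -0.   ] | at [557.7  14.  199.4] F [ 0.2 -0.8 -1.4] gap 23.4 t 15.47
torque about tool x 0.002964868822289595 [ 0.22  0.66 -0.01]
```

Free again. Withdraw along the lock's axis.

```bash

python3 -m pendant '[[-1,-0.2,0,0,0,0,0],[-1,-0.6,0,0,0,0,0],[-1,-1.1,0,0,0,0,0],[-1,-1.7,0,0,0,0,0],[-1,-2.5,0,0,0,0,0],[-1,-4,0,0,0,0,0],[-1,-6,0,0,0,0,0],[-1,-8,0,0,0,0,0]]'
python3 look.py k
python3 tq.py
```

```text
time: 16.13
tcp_pos: [518.7, 27.6, 269.3]
orientation: [[0.472, 0.819, -0.325], [-0.163, -0.281, -0.946], [-0.866, 0.499, 0.001]]
wrist_force: [-0.1, -0.4, -1.4]
finger_gap: 23.3
[520.   28.7 271.4] [[0.476, 0.817, -0.324], [-0.16, -0.282, -0.946], [-0.865, 0.503, -0.003]]
tip [334. 266.] [262. 422.]
tip+z [321. 242.] [302. 435.]
tip-z [347. 291.] [223. 409.]
slot [251. 413.] [286. 373.]
shift cm [ 8.25 -0.2   0.06] rot [-0.003 -0.002 -0.003] | at [520.   28.7 271.4] F [-0.   1.1 -1.1] gap 23.4 t 16.23
torque about tool x -0.018746165562862127 [0.22 0.58 0.04]
```

View pics/kt.png

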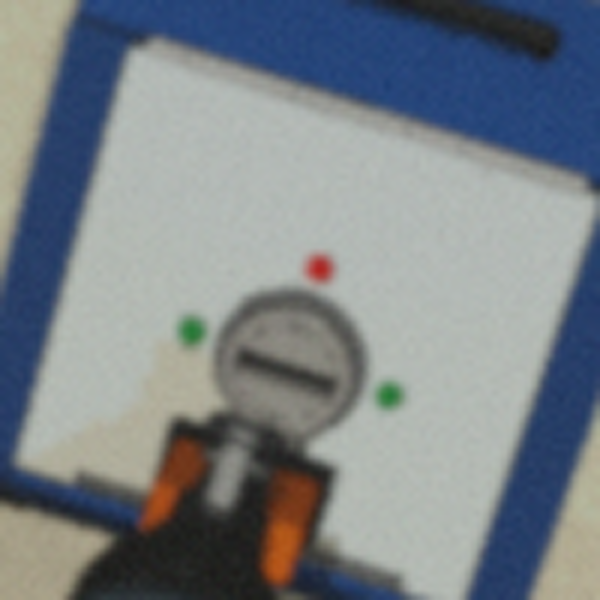

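View pics/ks.png

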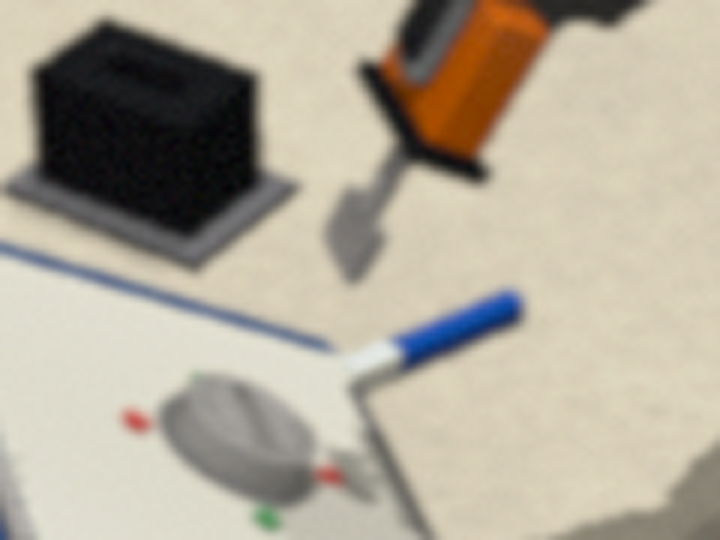

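```bash
cat > slot.py <<'E'
from h import *
import sys
C=np.array([589.1,4.7,141.1]); d=load(sys.argv[1])
g=np.arange(-25,25,.1); A,Bm=np.meshgrid(g,g[::-1]); X=C+A[...,None]*(-ee)+Bm[...,None]*U
p=proj(d,X.reshape(-1,3)).reshape(len(g),len(g),2).astype(np.float32)
im=cv2.remap(d["frame"],p[...,0],p[...,1],cv2.INTER_CUBIC).astype(float).mean(2)
r=np.hypot(A,Bm)<20; b=np.median(im[r]); w=np.clip(b-20-im,0,None)*r
M=np.cov(np.c_[A.ravel(),Bm.ravel()].T,aweights=w.ravel()); l,v=np.linalg.eigh(M); a=v[:,1]
print("slot cw deg",np.degrees(np.arctan2(a[0],a[1]))%180,np.sqrt(l),(w*A).sum()/w.sum(),(w*Bm).sum()/w.sum())
E
python3 slot.py tk.npz; python3 slot.py t4.npz
python3 - <<'E'
from g import *
to([426.4,-323.8,235],Rt(0,-70.9))
E
```

```text
slot cw deg 90.68826643205496 [ 2.17139126 11.59174584] -0.23107014927057018 0.46349738545566105
slot cw deg 12.011348276334871 [ 2.48972922 10.91947233] -0.40141153505485483 0.8328232257356243
shift cm [ 4.32  0.46 36.39] rot [-0.649  0.171 -0.508] | at [520.   28.7 271.4] F [-0.   1.1 -1.1] gap 23.4 t 16.23
```

```bash

python3 -m pendant '[[-1,0,0,1,-0.02,0,-0.01],[-1,0,0,3,-0.05,0.01,-0.04],[-1,0.2,0,5.4,-0.1,0.02,-0.08],[-1,0.5,0.1,8,-0.15,0.04,-0.12],[-1,0.9,0.1,10.6,-0.2,0.05,-0.155],[-1,1.3,0.1,13.2,-0.25,0.065,-0.19],[-1,1.7,0.2,15.8,-0.3,0.08,-0.23],[-1,2,0.2,18.2,-0.34,0.09,-0.265]]'
python3 - <<'E'
from g import *
to([426.4,-323.8,235],Rt(0,-70.9))
E
```

```text
time: 16.9
tcp_pos: [478.3, -120.5, 254.3]
orientation: [[0.269, 0.963, -0.025], [-0.057, -0.01, -0.998], [-0.961, 0.27, 0.053]]
wrist_force: [0.4, 0.1, -1.1]
finger_gap: 23.3
shift cm [ 1.63 -5.32 20.33] rot [-0.349  0.101 -0.261] | at [ 478.3 -120.5  254.3] F [ 0.4  0.1 -1.1] gap 23.3 t 16.9
```

```bash

python3 -m pendant '[[-1,0.2,-0.7,2.6,-0.05,0.014,-0.035],[-1,0.4,-1.4,5.4,-0.1,0.03,-0.075],[-1,0.6,-2.1,8.2,-0.15,0.044,-0.11],[-1,0.9,-2.9,11,-0.2,0.058,-0.15],[-1,1.1,-3.6,13.8,-0.25,0.072,-0.185],[-1,1.3,-4.4,16.6,-0.3,0.086,-0.22],[-1,1.5,-5,19,-0.335,0.097,-0.25],[-1,1.6,-5.3,20.3,-0.349,0.101,-0.261]]'
python3 -m pendant '[[-1,0,0,0,0,0,0],[-1,0,0,0,0,0,0],[-1,0,0,0,0,0,0],[-1,0,0,0,0,0,0],[-1,0,0,0,0,0,0],[-1,0,0,0,0,0,0],[-1,0,0,0,0,0,0],[-1,0,0,0,0,0,0]]'
python3 - <<'E'
from g import *
from h import *
to([426.4,-323.8,235],Rt(0,-70.9))
st=ctrl.state(); R=st["orientation"]; T=st["tcp_pos"]
s=ctrl.read_camera("scene"); np.savez("sl.npz",**s); crop(s,255,110,75,75,10,"pics/ls.png")
def q(x,y,z): return T+R@np.array([-16.1-z,y,x])
for n,k in(("hb+",(29,12,-28)),("hb-",(-29,12,-28)),("bl+",(18,2.5,-90)),("bl-",(-18,2.5,-90)),("bt+",(18,2.5,-72)),("bt-",(-18,2.5,-72))):
    p=proj(s,q(*k))[0]; print(n,((p-(255,110))*10+4.5).round())
E
```

```text
time: 17.57
tcp_pos: [425.3, -326.4, 235.1]
orientation: [[-0.001, 0.946, 0.323], [-0.003, 0.323, -0.946], [-1.0, -0.002, 0.002]]
wrist_force: [-0.9, -0.4, -2.0]
finger_gap: 23.0
time: 18.23
tcp_pos: [426.5, -322.5, 235.9]
orientation: [[0.002, 0.946, 0.325], [-0.0, 0.325, -0.946], [-1.0, 0.002, 0.001]]
wrist_force: [-0.3, 0.3, -0.8]
finger_gap: 23.1
shift cm [ 0.09 -0.06  0.12] rot [-0.003  0.001 -0.002] | at [ 426.5 -322.5  235.9] F [-0.3  0.3 -0.8] gap 23.1 t 18.23
hb+ [254. 323.]
hb- [424. 380.]
bl+ [317. 524.]
bl- [420. 560.]
bt+ [315. 466.]
bt- [418. 502.]
```

View pics/ls.png

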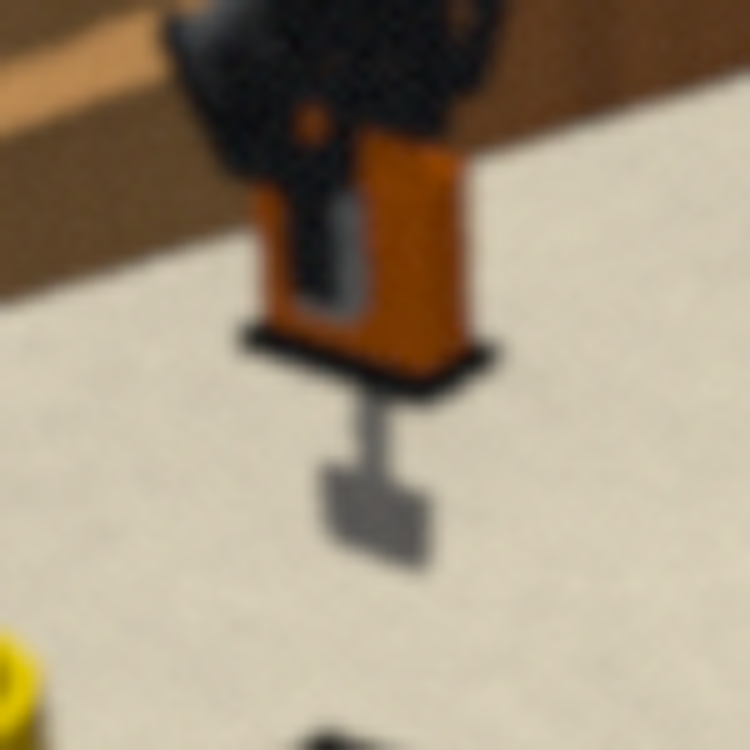

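```bash

python3 -m pendant '[[-1,0.5,0,0.05,0,0,0],[-1,1.5,-0.05,0.1,0,0,0],[-1,2.8,-0.05,0.1,0,0,0],[-1,4.2,-0.05,0.1,0,0,0],[-1,5.5,-0.05,0.1,0,0,0],[-1,6.6,-0.05,0.1,0,0,0],[-1,7.3,-0.05,0.1,0,0,0],[-1,7.5,-0.05,0.1,0,0,0]]'
python3 look.py m
python3 - <<'E'
from g import *
to([426.4,-323.8,90],Rt(0,-70.9))
from h import *
crop(load("sm.npz"),255,130,75,75,8,"pics/ms2.png")
E
```

```text
time: 18.95
tcp_pos: [425.6, -323.4, 159.1]
orientation: [[-0.001, 0.946, 0.324], [0.001, 0.324, -0.946], [-1.0, -0.0, -0.001]]
wrist_force: [-0.4, 0.8, -0.4]
finger_gap: 23.2
[ 426.2 -324.   160.4] [[0.001, 0.946, 0.324], [-0.0, 0.324, -0.946], [-1.0, 0.001, 0.0]]
tip [140.  53.] [1047.  759.]
tip+z [113.  43.] [1082.  746.]
tip-z [168.  63.] [1012.  772.]
slot [251. 413.] [286. 373.]
shift cm [ 7.04  0.02 -0.01] rot [-0.003  0.    -0.001] | at [ 426.2 -324.   160.4] F [-0.  -0.7 -0.6] gap 23.0 t 19.05
```

View pics/ms2.png

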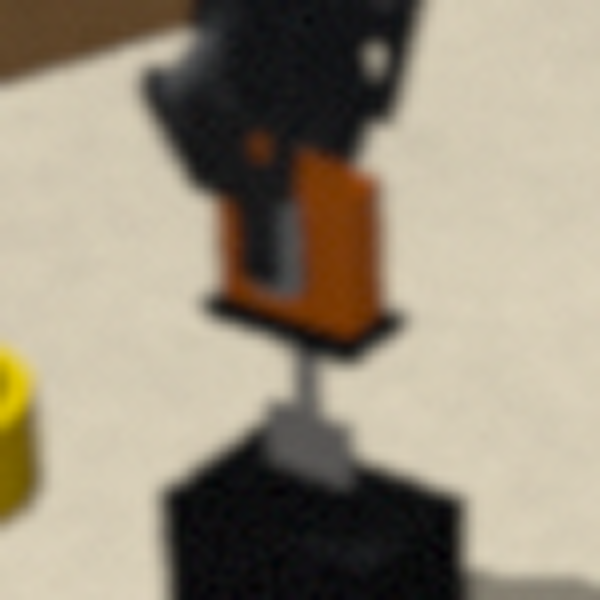

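Aligned above the pocket; go down.

```bash

python3 -m pendant '[[-1,0.4,0.02,0,0,0,0],[-1,1,0.02,0,0,0,0],[-1,1.7,0.02,0,0,0,0],[-1,2.5,0.02,0,0,0,0],[-1,3.3,0.02,0,0,0,0],[-1,4.1,0.02,0,0,0,0],[-1,4.7,0.02,0,0,0,0],[-1,5,0.02,0,0,0,0]]'
python3 - <<'E'
from g import *
to([426.4,-323.8,90],Rt(0,-70.9))
E
```

```text
time: 19.72
tcp_pos: [426.1, -323.5, 109.5]
orientation: [[0.0, 0.946, 0.324], [0.0, 0.324, -0.946], [-1.0, 0.0, -0.0]]
wrist_force: [-0.3, 0.6, -0.9]
finger_gap: 23.1
shift cm [1.95 0.02 0.04] rot [-0.003 -0.    -0.   ] | at [ 426.1 -323.5  109.5] F [-0.3  0.6 -0.9] gap 23.1 t 19.72
```

```bash

python3 -m pendant '[[-1,0.4,0,0.03,0,0,0],[-1,0.8,0,0.03,0,0,0],[-1,1.2,0,0.03,0,0,0],[-1,1.5,0,0.03,0,0,0],[-1,1.7,0,0.03,0,0,0],[-1,1.85,0,0.03,0,0,0],[-1,1.95,0,0.03,0,0,0],[-1,1.95,0,0.03,0,0,0]]'
python3 - <<'E'
from g import *
to([426.4,-323.8,90],Rt(0,-70.9))
E
```

```text
time: 20.38
tcp_pos: [426.7, -324.1, 91.1]
orientation: [[0.001, 0.946, 0.324], [-0.0, 0.324, -0.946], [-1.0, 0.001, 0.001]]
wrist_force: [0.0, -0.3, -0.7]
finger_gap: 23.2
shift cm [ 0.11 -0.02 -0.04] rot [-0.003  0.001 -0.001] | at [ 426.7 -324.1   91.1] F [ 0.  -0.3 -0.7] gap 23.2 t 20.38
```

Lower a little more until contact shows.

```bash

python3 -m pendant '[[-1,0.05,0,0,0,0,0],[-1,0.1,0,0,0,0,0],[-1,0.15,0,0,0,0,0],[-1,0.2,0,0,0,0,0],[-1,0.2,0,0,0,0,0],[-1,0.2,0,0,0,0,0],[-1,0.2,0,0,0,0,0],[-1,0.2,0,0,0,0,0]]'
python3 - <<'E'
from g import *
to([426.4,-323.8,90],Rt(0,-70.9))
E
```

```text
time: 21.05
tcp_pos: [426.9, -324.2, 89.9]
orientation: [[0.002, 0.946, 0.324], [-0.0, 0.324, -0.946], [-1.0, 0.002, 0.001]]
wrist_force: [-2.3, 1.4, 6.5]
finger_gap: 23.4
shift cm [-0.01 -0.04 -0.05] rot [-0.003  0.001 -0.002] | at [ 426.9 -324.2   89.9] F [-2.3  1.4  6.5] gap 23.4 t 21.05
```

```bash

python3 -m pendant '[[-0.3,0,0,0,0,0,0],[0,0,0,0,0,0,0],[0.3,0,0,0,0,0,0],[0.6,0,0,0,0,0,0],[1,0,0,0,0,0,0],[1,0,0,0,0,0,0],[1,0,0,0,0,0,0],[1,0,0,0,0,0,0]]'
python3 -m pendant '[[1,-0.5,0,0,0,0,0],[1,-1.5,0,0,0,0,0],[1,-3.2,0,0,0,0,0],[1,-5,0,0,0,0,0],[1,-7,0,0,0,0,0],[1,-9,0,0,0,0,0],[1,-11,0,0,0,0,0],[1,-13,0,0,0,0,0]]'
python3 -m pendant '[[1,-1,0,1,0,0,0],[1,-2,0,3,0,0,0],[1,-2,0,5,0,0,0],[1,-2,0,7,0,0,0],[1,-2,0,9,0,0,0],[1,-2,0,11,0,0,0],[1,-2,0,12,0,0,0],[1,-2,0,12,0,0,0]]'
python3 look.py n
python3 slot.py tn.npz
python3 - <<'E'
from meas import *
t=load("tn.npz");s=load("sn.npz")
crop(t,400,245,80,60,8,"pics/n1.png"); crop(s,210,140,170,140,4,"pics/n2.png"); cv2.imwrite("pics/n3.png",t["frame"][:,:,::-1])
W=pts(t);f=t["frame"].astype(int)
m=(W[...,2]>60)&(f[...,0]>150)&(f[...,2]<90)&(np.linalg.norm(W[...,:2]-[423,-323],axis=-1)<60)
K=W[m&(W[...,2]>124)]; print("key",len(K),K.mean(0).round(1),rect(K[:,:2]),np.nanmax(W[m][:,2]),np.median(K[:,2]))
P=cover(t,(262,392,150,275)); c,n,r=plane(P); print(c,n,np.degrees(np.arccos(n[2])))
E
```

```text
time: 21.72
tcp_pos: [426.8, -324.1, 89.2]
orientation: [[0.002, 0.946, 0.324], [-0.0, 0.324, -0.946], [-1.0, 0.001, 0.001]]
wrist_force: [0.7, 0.4, -0.4]
finger_gap: 85.6
time: 22.38
tcp_pos: [426.4, -324.2, 221.2]
orientation: [[0.002, 0.946, 0.324], [-0.001, 0.324, -0.946], [-1.0, 0.002, 0.001]]
wrist_force: [0.8, 0.5, -0.6]
finger_gap: 85.1
time: 23.05
tcp_pos: [465.2, -439.7, 240.0]
orientation: [[0.002, 0.947, 0.322], [-0.002, 0.322, -0.947], [-1.0, 0.001, 0.003]]
wrist_force: [-1.0, 0.8, -0.0]
finger_gap: 85.3
[ 465.1 -437.1  239.5] [[0.001, 0.946, 0.324], [0.0, 0.324, -0.946], [-1.0, 0.001, 0.0]]
tip [ -64. -163.] [1366.  647.]
tip+z [ -90. -172.] [1403.  634.]
tip-z [ -38. -154.] [1329.  661.]
slot [251. 413.] [286. 373.]
slot cw deg 90.55670855920876 [ 2.26392433 11.51792334] -0.19407881926258946 0.414612999358505
key 184 [ 426.7 -325.4  131.9] (array([ 426.7, -325.8]), 55.1, 20.8, 110.0) 139.30591295315185 131.91259806467065
[616.3735818   -5.05615649 137.47670663] [-0.46784101  0.15695572  0.86976416] 29.568755414792
```

View pics/n2.png

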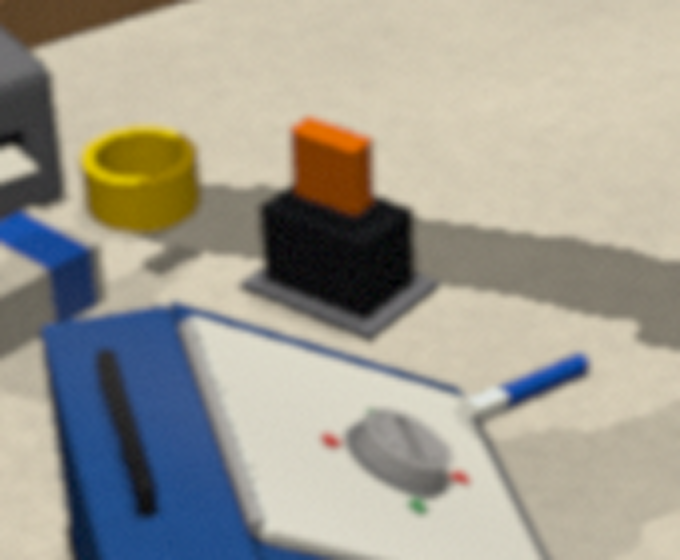

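View pics/n3.png

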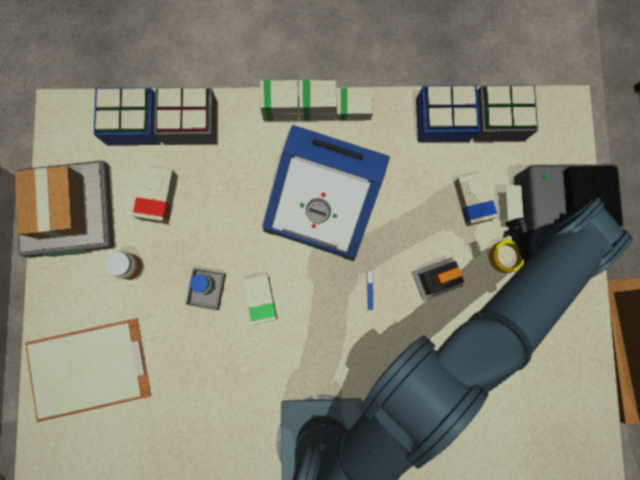

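```bash
python3 - <<'E'
from workcell import ctrl
s=ctrl.state(); print(s["time"],s["joint_vel"].round(1),s["wrist_force"].round(1)); print(ctrl.hand_in())
E
```

```text
23.15 [-0.8 -0.6 -0.4  1.  -0.1 -0.1  0.1] [-0.1  0.9  0.3]
the job is handed in; nothing more can be done
None
```

The cover is shut, the lock is turned to its stop, and the key is back in its stand. I handed the job in at 23.2 s; the hand-in reports no verdict.

- **Cover:** I pushed it shut with the closed fingertips, which pressed on it with about 50 N at the end. In the last picture it lies at 29.6°, against 30° when shut.
- **Lock:** The blade went in without any measured contact force. At the end of the turn the torque rose to about 0.6 N m, well above the 0.08 N m friction, so it is at its stop. After I withdrew the key, the top camera read the slot at 90.6°, in line with the green dots.
- **Key:** It went down to the same height at which I had grasped it, with about 6 N of contact. Its handle top reads 131.9 mm, against 132.0 mm before, and it stands straight in the picture.
- **Other goods:** In the last top picture they look to be where they started. I compared them by eye only. The gripper is open and clear of everything.

One disagreement: the two cameras differed by up to about 5 mm on the lock centre by depth. I used the dot and slot sightings instead, which agreed with each other to about 1–3 mm, and the blade fitted first time.

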